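# Lift a roller off the demagnetiser with tongs

### The job

Demagnetise the black steel roller that stands on the blue plate demagnetiser: first turn its selector knob until the white pointer is at the yellow mark, then pick up the red-gripped tongs, squeeze them so that their jaws close on the roller, and lift it straight up off the plate to at least 10 cm above it. Touch the roller only with the tongs' jaws, and do not disturb the other things on the bench. The program finishes while still holding: the roller steady and upright in the closed tongs, in the air, the knob still at yellow.

Things in the scene. Friction and masses are not known exactly. Their poses are not given: they have to be found in the camera images.
- demag: plate demagnetiser, fixed: blue housing 130 (own x) by 220 (own y) mm, 40 mm high, with a raised bright steel plate 110 by 115 mm centred at own y = -45 mm, its top 45 mm above the bench; the knob is at own y = +65 mm. Origin: centre of the underside, on the bench; own z up, own -x its front (towards the robot)
- plate_top (a point): centre of the top of the steel plate
- dial (a joint): selector angle, rad, growing clockwise from above, 0 to 1.8. Detents at the coloured dots round the knob: white (off) 0, green 0.6, yellow 1.2, red 1.8. At angle a the white pointer points along the demagnetiser's own (-cos a, +sin a). Starts at white or green. About 0.07 N m turns it over a detent; let go, it settles into the nearest
- dial_grip (a point): on the knob's axis, at the height to grip, 71 mm above the bench and 7 mm below the knob's top. The knob is a black upright bar 42 mm long, 14 mm thick, 32 mm tall on a 44 mm disc; the bar lies along the pointer's direction and turns with it; pinch it across its 14 mm from above
- tongs: spring tongs, loose, lying on their side, 210 mm long, 22 mm high, about 0.08 kg: a round aluminium heel (diameter 43 mm) and two upright strips hinged in it at own y = +20 and -20 mm, which move together, symmetrically. Origin: centre of the heel's underside; own x points from heel to jaws, own y across, own z up
- tongs_grip (a point): between the red grips (each 56 mm long, 22 mm high), 100 mm from the heel along own x, 11 mm above the underside: squeeze here, along own y. 63 mm over the grips when free, 48 mm with the arms parallel. A spring opens them: 5 N a side to begin closing, 10 N when parallel; squeezed a few mm they can be carried, still open
- tongs_left: the tongs' arm at own +y (red grip outside, rubber jaw inside); origin at its hinge, at the height of the underside
- tongs_right: the tongs' arm at own -y; origin at its hinge, at the height of the underside
- jaw_left (a point): middle of the inner face of the left arm's black rubber jaw (34 mm long, 22 mm high), 175 mm from the hinge along the arm. Gap between the jaws: 58 mm when free, 32 mm with the arms parallel (it changes 1.75 mm for each mm at the grips)
- jaw_right (a point): the same on the right arm
- roller: black steel roller standing upright on the steel plate, diameter 33 mm, 38 mm high, about 0.2 kg, loose. Origin: centre of its underside; own z is up
- bright_roller: bystander: bright steel roller standing on the bench, diameter 33 mm, 38 mm high
- tape_measure: bystander: yellow tape measure, 60 by 70 by 36 mm
- screwdriver: bystander: red-handled screwdriver, 226 mm long
- paste_jar: bystander: white jar with a blue lid, diameter 56 mm, 70 mm high
Not all that is in view belongs to the job. Several things have the shape of the roller; the one meant has the colours described above.

How it is judged:
By the outcome, as a careful person would: the job done as asked, in the order asked, and still so for the second after the job is handed in, while the arm keeps its last pose, push and grip.
It also fails if it takes over 54 s, if anything falls off the work surface, if the arm or the gripper's body presses on something with over 40 N, if the wrist force passes 120 N, or if a joint passes its speed limit or range.

### The arm

A 7-joint arm with a two-finger parallel gripper is mounted at the origin on a cart in front of the work surface, level with it; the furniture and walls round the work are solid. World frame = base frame: x ahead of the robot, y to its left, z up, the work surface at z = 0. Lengths are in m, angles in rad, forces in N, time in s.
With the tool pointing down it reaches from about 0.425 to 1.025 m from the base axis. Payload 9.4 kg.
Tool frame: the origin (TCP) lies midway between the tips of the shut fingers; the grasp point (between the pads) lies r.grasp_offset behind it (r.grasp_offset is the distance from the TCP to the grasp point, in m); z points along the fingers, y is the direction in which the jaws open and shut (so a half turn about z gives the same grasp; the last joint's range is limited). The gripper opens to 85 mm and grips with 20 to 120 N. Pads are 22 mm wide; open, the fingers measure 114 mm over their backs; the gripper's body (76 mm by 85 mm) begins 54 mm behind the grasp point. The pads swing forward as they close: fully open they stand 13 mm farther back than shut.
Start: joints at [1.155, 0.599, -0.003, 1.599, 0.002, 0.943, -0.08], TCP at [0.241, -0.684, 0.192] pointing down, gripper open.
Joint ranges: [-2.57, 2.57], [-0.35, 1.97], [-1.29, 1.29], [0.11, 2.56], [-1.05, 4.19], [0.11, 1.86], [-2.63, 2.63]. Speed limits (rad/s): [2.22, 2.22, 3.01, 3.01, 3.14, 3.14, 3.14].

### API

Orientations are given as a unit quaternion [w, x, y, z].
In Python, from rig import r gives the robot as it stands.
- The arm moves only by the tool arm_command, never from a script. Its argument "moves" is a list of rows, each an object with "gripper": the opening, from 0 (shut) to 1 (fully open); "travel": the shift along the tool's x, y, z in m, a list of three; "spin": the turn about the tool's z in degrees. A call has exactly 10 rows; each row shifts and turns the pose as measured when the row begins, along the tool's axes as they then stand; what a row does not reach is not made up. A row lasts 1/10 s, in which the tool goes at most 50 mm and 8.59 degrees, less where a joint would pass 70% of its speed; a pose out of reach is approached as far as the arm can. A call is refused whole if a number of a shift passes 0.05 or a number of a turn 8.59, either way. A call with a gripper value outside its range is refused whole. The fingers move at their own pace and stop on an object; the grip force is fixed at half the most. Time passes only in rows, so rows that do not move let the fingers close, or fill a call up. It gives the time, the measured TCP pose, the force and the opening at its end, in the units of the state.
- r.get_state(): the state, without advancing time (a new reading comes with each control period).
- r.grab_frame(name): name is "scene" or "top"; returns (picture, depth): 480x640x3 uint8, red, green, blue; 480x640 float32, m along the optical axis (not along the pixel's ray), 0 where there is no reading.
- r.camera_model(name): a dict with "camera_matrix" (3x3 intrinsics, pixels), "eye" and "orientation" of the camera in the world. Camera axes: x right, y up, looking along -z (the intrinsics and any distortion apply to the point x, -y, -z); pixel columns grow to the right and rows downward; lengths in m; the calibration is good to about 2 mm. A picture is of the moment at which its call begins. camera_model takes no time and is no camera call.
- r.sign_off(): hands the job in, once; it reports no verdict.
The state is a dict: "time_s": time; "joint_pos": joint angles; "qd": joint speeds; "effort": joint torques, N m; "tool_pos": TCP position; "tool_rot": TCP orientation; "ft_force": force on the tool from outside, world axes, zero at the start; "ft_torque": the same for the moment, N m; "width": opening from 0.0 (shut) to 1.0 (fully open).
Only numpy, scipy, OpenCV 4.12 (cv2) and the standard library are available. Lean on these libraries where they do the work, as an engineer would, in place of code of your own. Each camera call takes 0.05 s, during which the arm holds its last target.

## Working session

There is one attempt and no reset: what is moved stays moved. The work goes in short steps, Python scripts to look and compute and a tool call to move; the robot and the scene stay as the last step left them, time stands still between calls to the robot, and variables do not carry over. Pictures are saved under pics/ and viewed, and the job is handed in when it is done.

Besides the shell and the picture viewer there is one more tool, called after ">>>" as name(argument=value, ...) on one line, values as JSON. arm_command: Moves the arm, as the interface text tells. Its arguments: {"type":"object","properties":{"moves":{"type":"array"}},"required":["moves"]}

```bash
ls; mkdir -p pics; python3 - <<'E'
from rig import r
import cv2,numpy as np
print(r.get_state(), r.grasp_offset)
for n in("scene","top"):
    p,d=r.grab_frame(n); cv2.imwrite(f"pics/{n}0.png",p[...,::-1]); np.save(f"pics/{n}0d.npy",d); np.save(f"pics/{n}0p.npy",p)
    print(n,r.camera_model(n))
E
```

```text
pics
{'time_s': 0.0, 'joint_pos': array([ 1.15530406,  0.60011804, -0.00254544,  1.60015218,  0.00181703,
        0.94288749, -0.07982469]), 'qd': array([ 0.00118946,  0.00059956,  0.00031336, -0.00142501, -0.00013866,
        0.00166024,  0.0004961 ]), 'effort': array([ 5.51247540e-04, -7.76462460e+01,  1.56485885e+00, -2.58012503e+01,
        1.22801177e-02,  8.92209850e-03, -1.01056239e-05]), 'tool_pos': array([ 0.24074754, -0.68328701,  0.19131413]), 'tool_rot': array([-7.53395141e-04,  9.85682599e-01,  1.68609617e-01, -2.07897657e-04]), 'ft_force': array([ 0.43669822, -0.36666371,  0.1734407 ]), 'ft_torque': array([ 0.01219079,  0.00801371, -0.01124293]), 'width': 1.0020820217279494} 0.0187
scene {'camera_matrix': array([[485.84001931,   0.        , 320.71044337],
       [  0.        , 485.84001931, 245.85210617],
       [  0.        ,   0.        ,   1.        ]]), 'eye': array([-0.13882954,  0.42922106,  1.04533869]), 'orientation': array([-0.46366033, -0.15846033,  0.29839383,  0.81906688])}
top {'camera_matrix': array([[585.45170232,   0.        , 307.53550841],
       [  0.        , 585.45170232, 239.61543509],
       [  0.        ,   0.        ,   1.        ]]), 'eye': array([0.36341328, 0.01184749, 1.6361192 ]), 'orientation': array([ 0.71214836,  0.03291441, -0.03431473, -0.70041691])}
```

View pics/scene0.png

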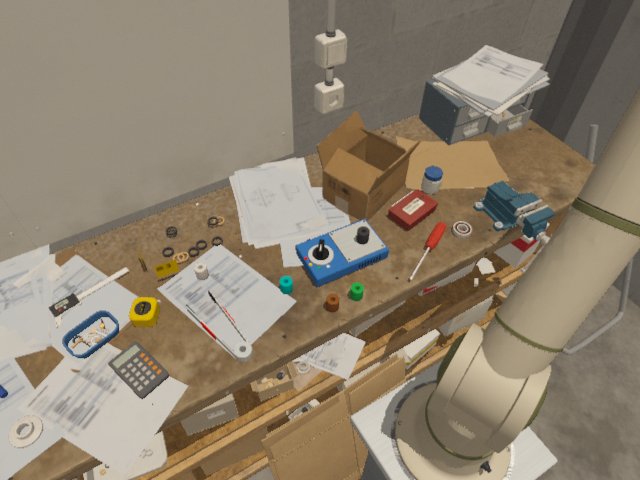

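View pics/top0.png

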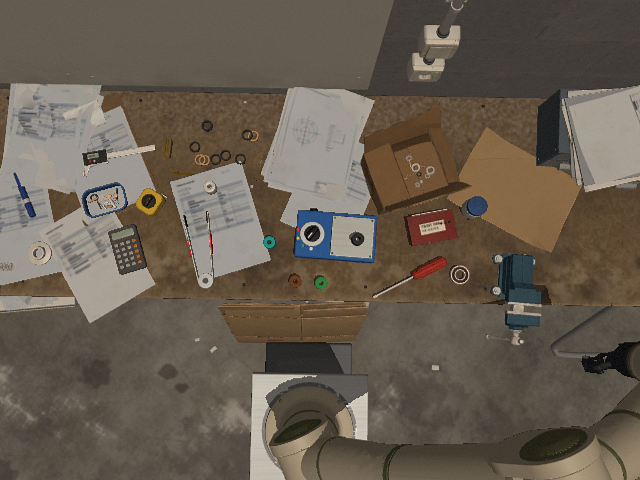

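The top view shows these roller-shaped things: black on the steel plate (357,240), bright (210,187), teal (269,242), brown (295,281) and green (321,282). I choose the black one on the plate and check it in close crops. The tongs' heel is at (205,281), with the jaws up near (185..210,215). The knob is at (312,233).

```bash
cat > h.py <<'E'
import numpy as np,cv2
from scipy.spatial.transform import Rotation as R
from rig import r
def cam(n):
    c=r.camera_model(n); q=c["orientation"]; return c["camera_matrix"],np.array(c["eye"]),R.from_quat([q[1],q[2],q[3],q[0]]).as_matrix()
def ray(n,uv,z):
    K,e,M=cam(n); uv=np.atleast_2d(uv).astype(float)
    d=np.c_[(uv[:,0]-K[0,2])/K[0,0],-(uv[:,1]-K[1,2])/K[1,1],-np.ones(len(uv))]@M.T
    return e+d*((z-e[2])/d[:,2])[:,None]
def proj(n,P):
    K,e,M=cam(n); c=(np.atleast_2d(P)-e)@M
    return np.c_[K[0,2]+K[0,0]*c[:,0]/-c[:,2],K[1,2]-K[1,1]*c[:,1]/-c[:,2]]
def cloud(n,d):
    K,e,M=cam(n); v,u=np.indices(d.shape)
    c=np.stack([(u-K[0,2])/K[0,0]*d,-(v-K[1,2])/K[1,1]*d,-d],-1); return c@M.T+e
def crop(p,x0,y0,x1,y1,s,name): cv2.imwrite(name,cv2.resize(p[y0:y1,x0:x1,::-1],None,fx=s,fy=s,interpolation=cv2.INTER_CUBIC))
E
python3 - <<'E'
from h import *
t=np.load("pics/top0p.npy"); s=np.load("pics/scene0p.npy")
crop(t,285,200,385,270,8,"pics/c1.png"); crop(t,165,170,265,295,4.8,"pics/c2.png"); crop(s,290,215,395,290,7,"pics/c3.png")
for n,p in(("top",t),("scene",s)):
    hsv=cv2.cvtColor(p,cv2.COLOR_RGB2HSV); d=np.load(f"pics/{n}0d.npy"); P=cloud(n,d)
    m=cv2.inRange(hsv,(100,150,60),(118,255,255))
    x0,y0,x1,y1=(285,200,385,270) if n=="top" else (285,215,395,290)
    mm=np.zeros_like(m); mm[y0:y1,x0:x1]=m[y0:y1,x0:x1]
    # housing top by depth
    for z0,z1,l in((.034,.0425,"top40"),(.0425,.05,"plate"),(.072,.09,"hi")):
        k=np.zeros(m.shape,bool); k[y0:y1,x0:x1]=((P[...,2]>z0)&(P[...,2]<z1)&(d>0))[y0:y1,x0:x1]
        if l=="top40": k&=mm>0
        q=P[k]; 
        if len(q)>5: print(n,l,len(q),q.mean(0).round(4),cv2.minAreaRect(q[:,:2].astype(np.float32)))
E
```

```text
top top40 821 [ 0.5262 -0.0361  0.0392] ((0.5276687145233154, -0.06598494946956635), (0.2171933650970459, 0.1291513442993164), 86.17334747314453)
top plate 1836 [ 0.5273 -0.0757  0.046 ] ((0.5447628498077393, -0.07418244332075119), (0.23271571099758148, 0.16276861727237701), 87.21639251708984)
top hi 188 [ 0.5296 -0.0786  0.0839] ((0.5381607413291931, -0.09476563334465027), (0.09355189651250839, 0.21455392241477966), 24.015159606933594)
scene top40 716 [ 0.5098 -0.0167  0.0398] ((0.5272652506828308, -0.05980926752090454), (0.2168576866388321, 0.1318010836839676), 87.2176284790039)
scene plate 1715 [ 0.5215 -0.069   0.046 ] ((0.4932529628276825, -0.019771575927734375), (0.29594191908836365, 0.19913841784000397), 86.37348937988281)
scene hi 218 [ 0.5204 -0.0693  0.0831] ((0.5250320434570312, -0.05960527062416077), (0.15552592277526855, 0.03803467005491257), 83.89066314697266)
```

View pics/c1.png

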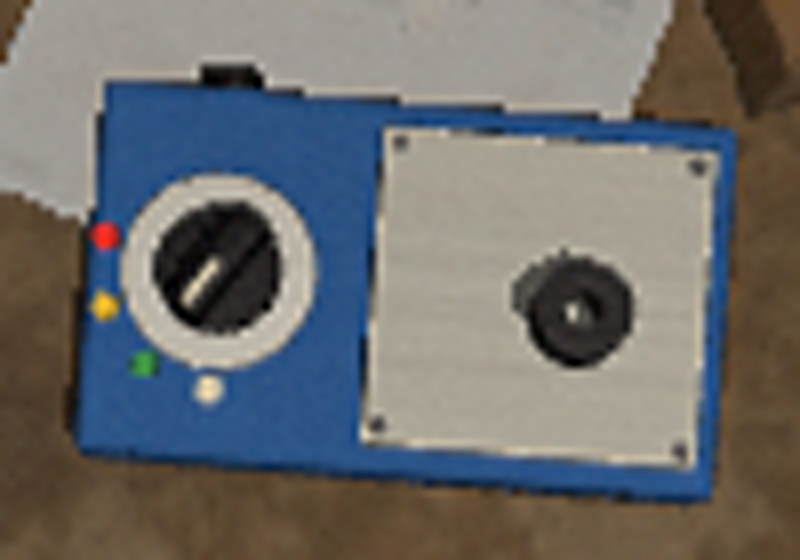

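View pics/c2.png

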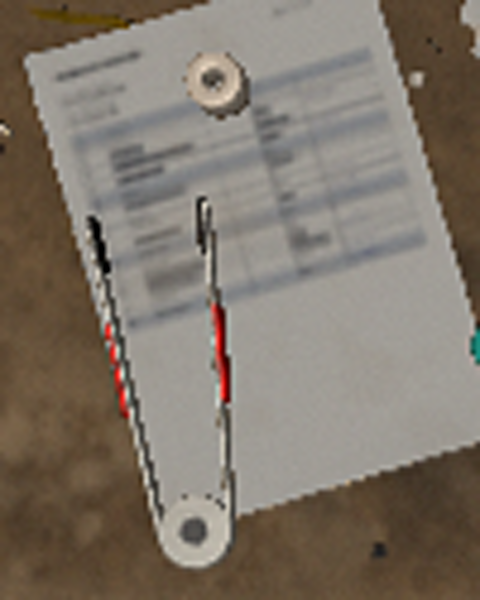

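View pics/c3.png

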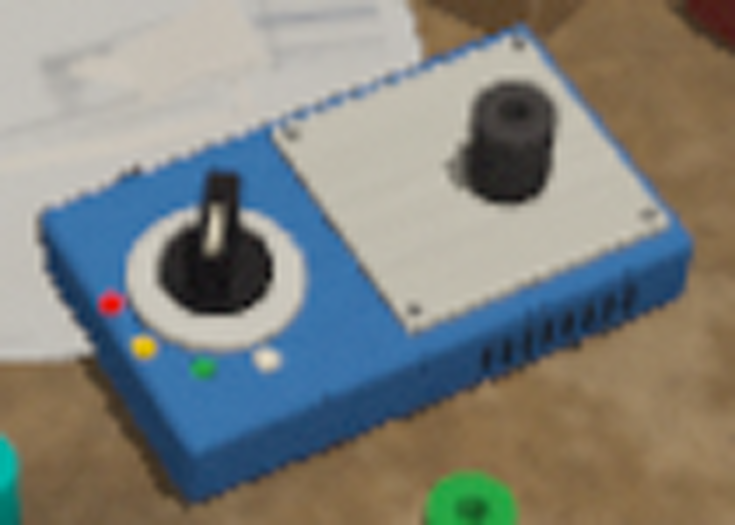

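The crops confirm the dark roller on the plate, and the pointer at green. Next I measure the details: the dots, knob disc, roller top, and tongs.

```bash
python3 - <<'E'
from h import *
t=np.load("pics/top0p.npy"); s=np.load("pics/scene0p.npy")
for n,p in(("top",t),("scene",s)):
    x0,y0,x1,y1=(285,200,385,270) if n=="top" else (290,215,395,290)
    hsv=cv2.cvtColor(p,cv2.COLOR_RGB2HSV)
    S=8; big=cv2.resize(p[y0:y1,x0:x1],None,fx=S,fy=S,interpolation=cv2.INTER_CUBIC); h=cv2.cvtColor(big,cv2.COLOR_RGB2HSV)
    b2p=lambda c:(np.asarray(c,float)+.5)/S-.5+[x0,y0]
    def cents(m,amin):
        k,l,st,ce=cv2.connectedComponentsWithStats(m); return [(st[i,4],ce[i]) for i in range(1,k) if st[i,4]>amin]
    m=cv2.inRange(h,(100,130,50),(120,255,255)); cs=max(cv2.findContours(m,0,2)[0],key=cv2.contourArea); 
    hull=cv2.convexHull(cs); print(n,"blue hull approx",b2p(cv2.approxPolyDP(hull,12,True)[:,0]).round(1).tolist())
    if n=="top":
        q=ray(n,b2p(hull[:,0]),.04); print(cv2.minAreaRect(q[:,:2].astype(np.float32)))
    m=cv2.inRange(h,(0,0,120),(180,70,255))
    for a,c in cents(m,300): print("grey",a,b2p(c).round(2),ray(n,b2p(c),.041)[0].round(4))
    for nm,lo,hi in(("red",(0,170,120),(6,255,255)),("yel",(18,150,130),(30,255,255)),("grn",(55,120,60),(80,255,255))):
        for a,c in cents(cv2.inRange(h,lo,hi),60): print(nm,a,b2p(c).round(2),ray(n,b2p(c),.0405)[0].round(4))
    m=cv2.inRange(h,(0,0,0),(180,120,90))
    for a,c in cents(m,800): print("dark",a,b2p(c).round(2), ray(n,b2p(c),.083)[0].round(4))
    if n=="top":
        m=cv2.inRange(h,(0,0,100),(180,70,255))
        cs,_=cv2.findContours(m,0,2)
        for c in cs:
            if cv2.contourArea(c)>5000: q=ray(n,b2p(cv2.convexHull(c)[:,0]),.045); print("plate/disc",cv2.contourArea(c),cv2.minAreaRect(q[:,:2].astype(np.float32)))
# roller, depth
for n in("top","scene"):
    d=np.load(f"pics/{n}0d.npy"); P=cloud(n,d)
    for nm,c,z0,z1,rad in(("roller",(.52,-.108),.077,.09,.025),("knob",(.53,.0),.06,.09,.03),):
        k=(np.hypot(P[...,0]-c[0],P[...,1]-c[1])<rad)&(P[...,2]>z0)&(P[...,2]<z1)
        q=P[k]; print(n,nm,len(q),q.mean(0).round(4),np.percentile(q[:,2],[10,90]).round(4),cv2.minEnclosingCircle(q[:,:2].astype(np.float32)),cv2.minAreaRect(q[:,:2].astype(np.float32)))
E
```

```text
top blue hull approx [[298.1, 210.3], [375.9, 216.1], [373.1, 261.6], [295.1, 256.2]]
((0.5272133350372314, -0.06605991721153259), (0.21883070468902588, 0.13102929294109344), 86.19489288330078)
grey 72464 [323.11 207.51] [ 0.605  -0.0314  0.041 ]
grey 95523 [351.56 236.63] [ 0.5258 -0.1105  0.041 ]
grey 16735 [311.88 233.93] [ 0.5315 -0.0017  0.041 ]
grey 609 [309.58 234.72] [0.5292 0.0046 0.041 ]
grey 665 [310.66 248.21] [0.4922 0.001  0.041 ]
red 379 [297.71 229.08] [0.5442 0.0374 0.0405]
yel 395 [297.74 237.89] [0.52   0.0368 0.0405]
grn 513 [302.62 245.05] [0.5005 0.0231 0.0405]
dark 1370 [313.66 209.42] [ 0.5931 -0.0051  0.083 ]
dark 1388 [382.51 212.85] [ 0.5869 -0.1895  0.083 ]
dark 24266 [307.66 249.92] [0.4841 0.0092 0.083 ]
dark 1410 [381.73 226.15] [ 0.551  -0.1876  0.083 ]
dark 11902 [312.1  232.84] [ 0.53   -0.0019  0.083 ]
dark 9480 [356.42 238.31] [ 0.5173 -0.1203  0.083 ]
dark 1570 [380.18 236.95] [ 0.522  -0.1836  0.083 ]
dark 834 [380.5  253.82] [ 0.4769 -0.1847  0.083 ]
dark 1260 [381.42 260.94] [ 0.458  -0.1872  0.083 ]
dark 934 [302.69 260.02] [0.457 0.022 0.083]
[... 1289 characters left out ...]
80761719)
top knob 88 [ 0.532  -0.0006  0.0814] [0.0652 0.0878] ((0.532684326171875, -0.0016582366079092026), 0.02138501964509487) ((0.5335134267807007, 0.0012260302901268005), (0.02917727641761303, 0.041121721267700195), 69.22955322265625)
scene roller 105 [ 0.5158 -0.1172  0.0841] [0.08   0.0872] ((0.5178468227386475, -0.119080550968647), 0.018424807116389275) ((0.5174751281738281, -0.1187613308429718), (0.03044009767472744, 0.03249668702483177), 46.58413314819336)
scene knob 104 [0.5274 0.006  0.0803] [0.0673 0.0866] ((0.5315024852752686, 0.002574493642896414), 0.02098708413541317) ((0.5321912169456482, 0.004664389416575432), (0.01799953170120716, 0.040372662246227264), 59.87460708618164)
```

```bash
python3 - <<'E'
from h import *
t=np.load("pics/top0p.npy"); s=np.load("pics/scene0p.npy")
crop(s,180,255,270,365,6,"pics/c4.png")
for n,p,(x0,y0,x1,y1) in(("top",t,(165,170,265,295)),("scene",s,(180,255,270,365))):
    S=8; big=cv2.resize(p[y0:y1,x0:x1],None,fx=S,fy=S,interpolation=cv2.INTER_CUBIC); h=cv2.cvtColor(big,cv2.COLOR_RGB2HSV)
    m=cv2.inRange(h,(0,150,90),(10,255,255))|cv2.inRange(h,(170,150,90),(180,255,255))
    k,l,st,ce=cv2.connectedComponentsWithStats(m)
    for i in range(1,k):
        if st[i,4]>150:
            ys,xs=np.where(l==i); q=ray(n,(np.c_[xs,ys]+.5)/S-.5+[x0,y0],.018); print(n,"red",st[i,4],q.mean(0).round(4),(((ce[i]+.5)/S-.5)+[x0,y0]).round(1))
    # bright disc: hough
    g=cv2.cvtColor(big,cv2.COLOR_RGB2GRAY)
    if n=="top": print(cv2.HoughCircles(g[760:],cv2.HOUGH_GRADIENT,1,50,param1=120,param2=20,minRadius=45,maxRadius=80))
d=np.load("pics/top0d.npy");P=cloud("top",d)
hh=P[...,2]
for nm,(x0,y0,x1,y1) in dict(vise=(490,250,545,345),box=(360,105,470,215),cabinet=(535,85,640,190),jar=(455,190,490,220),redbox=(400,205,460,245),bright=(200,178,220,200)).items():
    q=P[y0:y1,x0:x1].reshape(-1,3); q=q[(q[:,2]>.03)&(q[:,2]<.4)]; print(nm,q.min(0).round(3),q.max(0).round(3))
E
```

```text
top red 1584 [0.5037 0.2788 0.018 ] [210.5 243.1]
top red 205 [0.5143 0.3445 0.018 ] [187.  238.9]
top red 1242 [0.4842 0.3372 0.018 ] [189.2 249.7]
[[[328.5 115.5  69.3]]]
scene red 2882 [0.4892 0.3413 0.018 ] [208.1 330.1]
vise [ 0.243 -0.61   0.03 ] [ 0.485 -0.509  0.116]
box [ 0.576 -0.429  0.03 ] [ 0.853 -0.128  0.201]
cabinet [ 0.643 -0.909  0.03 ] [ 0.971 -0.63   0.213]
jar [ 0.586 -0.474  0.031] [ 0.639 -0.357  0.195]
redbox [ 0.508 -0.402  0.03 ] [ 0.608 -0.218  0.199]
bright [0.644 0.268 0.03 ] [0.675 0.301 0.048]
```

View pics/c4.png

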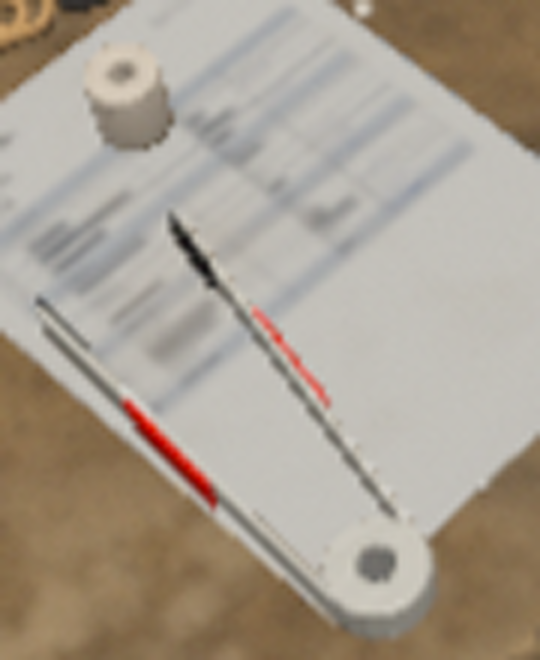

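```bash
python3 - <<'E'
from h import *
T=lambda a:(np.array(a)+.5)/4.8-.5+[165,170]
S=lambda a:(np.array(a)+.5)/6-.5+[180,255]
for n,f,pts in(("top",T,dict(heel=(194,530),Ltip=(93,217),Rtip=(203,199))),("scene",S,dict(heel=(377,563),Ltip=(40,299),Rtip=(170,213)))):
    w={k:ray(n,f(v),.022)[0][:2] for k,v in pts.items()}
    m=(w["Ltip"]+w["Rtip"])/2; v=m-w["heel"]; a=np.arctan2(v[1],v[0]); u=v/np.linalg.norm(v)
    print(n,{k:x.round(4) for k,x in w.items()},"gap",np.linalg.norm(w["Ltip"]-w["Rtip"]).round(4),"len",np.linalg.norm(v).round(4),"yaw",np.degrees(a).round(2),"grip",(w["heel"]+.1*u).round(4))
E
```

```text
top {'heel': array([0.4011, 0.29  ]), 'Ltip': array([0.5809, 0.3544]), 'Rtip': array([0.5925, 0.2911])} gap 0.0644 len 0.1885 yaw 10.01 grip [0.4996 0.3074]
scene {'heel': array([0.4014, 0.2924]), 'Ltip': array([0.5809, 0.3594]), 'Rtip': array([0.5934, 0.2968])} gap 0.0638 len 0.1892 yaw 10.86 grip [0.4996 0.3113]
```

```bash
cat >> h.py <<'E'
def yaw(s):
    w,x,y,z=s["tool_rot"]; M=R.from_quat([x,y,z,w]).as_matrix(); return np.degrees(np.arctan2(M[1,1],M[0,1])),M
def plan(target,ya,n):
    s=r.get_state(); a,M=yaw(s); p=np.array(s["tool_pos"]); D=np.array(target)-p; dth=(ya-a+180)%360-180
    print("t",round(s["time_s"],2),"pos",p.round(4),"yaw_y",round(a,2),"tilt",M[:,2].round(3),"D",D.round(4),"turn",round(dth,2),"w",round(s["width"],3),"F",np.round(s["ft_force"],1))
    for i in range(n):
        th=np.radians(a+dth*i/n); uy=np.array([np.cos(th),np.sin(th)]); ux=np.array([np.cos(th+np.pi/2),np.sin(th+np.pi/2)]); d=D/n
        print(i,[round(d[:2]@ux,4),round(d[:2]@uy,4),round(-d[2],4)],round(-dth/n,2))
E
python3 -c "
from h import *
plan([.5315,0.0005,.15],51.9,20)"
```

```text
t 0.1 pos [ 0.2408 -0.6833  0.1914] yaw_y -70.59 tilt [-0.001  0.001 -1.   ] D [ 0.2907  0.6838 -0.0414] turn 122.49 w 0.999 F [0.1 0.8 0. ]
0 [np.float64(0.0251), np.float64(-0.0274), np.float64(0.0021)] -6.12
1 [np.float64(0.0279), np.float64(-0.0246), np.float64(0.0021)] -6.12
2 [np.float64(0.0303), np.float64(-0.0215), np.float64(0.0021)] -6.12
3 [np.float64(0.0324), np.float64(-0.0181), np.float64(0.0021)] -6.12
4 [np.float64(0.0342), np.float64(-0.0146), np.float64(0.0021)] -6.12
5 [np.float64(0.0355), np.float64(-0.0108), np.float64(0.0021)] -6.12
6 [np.float64(0.0365), np.float64(-0.007), np.float64(0.0021)] -6.12
7 [np.float64(0.037), np.float64(-0.003), np.float64(0.0021)] -6.12
8 [np.float64(0.0371), np.float64(0.0009), np.float64(0.0021)] -6.12
9 [np.float64(0.0368), np.float64(0.0049), np.float64(0.0021)] -6.12
10 [np.float64(0.0361), np.float64(0.0088), np.float64(0.0021)] -6.12
11 [np.float64(0.035), np.float64(0.0126), np.float64(0.0021)] -6.12
12 [np.float64(0.0334), np.float64(0.0163), np.float64(0.0021)] -6.12
13 [np.float64(0.0315), np.float64(0.0197), np.float64(0.0021)] -6.12
14 [np.float64(0.0292), np.float64(0.023), np.float64(0.0021)] -6.12
15 [np.float64(0.0266), np.float64(0.026), np.float64(0.0021)] -6.12
16 [np.float64(0.0237), np.float64(0.0286), np.float64(0.0021)] -6.12
17 [np.float64(0.0205), np.float64(0.031), np.float64(0.0021)] -6.12
18 [np.float64(0.0171), np.float64(0.033), np.float64(0.0021)] -6.12
19 [np.float64(0.0134), np.float64(0.0346), np.float64(0.0021)] -6.12
```

>>> arm_command(moves=[{"gripper": 0.7, "travel": [0.025, -0.027, -0.002], "spin": -6.1}, {"gripper": 0.7, "travel": [0.028, -0.025, -0.002], "spin": -6.1}, {"gripper": 0.7, "travel": [0.03, -0.021, 0], "spin": -6.1}, {"gripper": 0.7, "travel": [0.032, -0.018, 0], "spin": -6.1}, {"gripper": 0.7, "travel": [0.034, -0.015, 0], "spin": -6.1}, {"gripper": 0.7, "travel": [0.035, -0.011, 0], "spin": -6.1}, {"gripper": 0.7, "travel": [0.036, -0.007, 0], "spin": -6.1}, {"gripper": 0.7, "travel": [0.037, -0.003, 0], "spin": -6.1}, {"gripper": 0.7, "travel": [0.037, 0.001, 0], "spin": -6.1}, {"gripper": 0.7, "travel": [0.037, 0.005, 0], "spin": -6.1}])

```text
time_s: 1.1
tool_pos: [0.3798, -0.332, 0.1915]
tool_rot: [-0.003, 0.753, 0.658, -0.001]
ft_force: [1.5, -0.0, -0.2]
width: 0.704
```

```bash
python3 -c "
from h import *
plan([.5315,0.0005,.15],51.9,10)"
```

```text
t 1.1 pos [ 0.3798 -0.332   0.1915] yaw_y -7.69 tilt [-0.006  0.003 -1.   ] D [ 0.1517  0.3325 -0.0415] turn 59.59 w 0.704 F [ 1.5 -0.  -0.2]
0 [np.float64(0.035), np.float64(0.0106), np.float64(0.0042)] -5.96
1 [np.float64(0.0337), np.float64(0.0142), np.float64(0.0042)] -5.96
2 [np.float64(0.032), np.float64(0.0176), np.float64(0.0042)] -5.96
3 [np.float64(0.03), np.float64(0.0208), np.float64(0.0042)] -5.96
4 [np.float64(0.0277), np.float64(0.0238), np.float64(0.0042)] -5.96
5 [np.float64(0.0251), np.float64(0.0266), np.float64(0.0042)] -5.96
6 [np.float64(0.0222), np.float64(0.029), np.float64(0.0042)] -5.96
7 [np.float64(0.0191), np.float64(0.0312), np.float64(0.0042)] -5.96
8 [np.float64(0.0157), np.float64(0.033), np.float64(0.0042)] -5.96
9 [np.float64(0.0122), np.float64(0.0344), np.float64(0.0042)] -5.96
```

>>> arm_command(moves=[{"gripper": 0.6, "travel": [0.035, 0.011, 0.004], "spin": -6}, {"gripper": 0.6, "travel": [0.034, 0.014, 0.004], "spin": -6}, {"gripper": 0.6, "travel": [0.032, 0.018, 0.004], "spin": -6}, {"gripper": 0.6, "travel": [0.03, 0.021, 0.004], "spin": -6}, {"gripper": 0.6, "travel": [0.028, 0.024, 0.004], "spin": -6}, {"gripper": 0.6, "travel": [0.025, 0.027, 0.004], "spin": -6}, {"gripper": 0.6, "travel": [0.022, 0.029, 0.004], "spin": -6}, {"gripper": 0.6, "travel": [0.019, 0.031, 0.004], "spin": -6}, {"gripper": 0.6, "travel": [0.014, 0.03, 0.004], "spin": -5}, {"gripper": 0.6, "travel": [0, 0, 0], "spin": 0}])

```text
time_s: 2.1
tool_pos: [0.5146, -0.0154, 0.1539]
tool_rot: [-0.003, 0.358, 0.934, 0.001]
ft_force: [-0.6, -0.5, 0.4]
width: 0.599
```

```bash
python3 - <<'E'
from h import *
plan([.5315,0.0005,.12],51.9,3)
p,d=r.grab_frame("scene"); crop(p,250,150,410,300,5,"pics/s1.png")
s=r.get_state();print(proj("scene",s["tool_pos"]),proj("top",s["tool_pos"]))
p,d=r.grab_frame("top"); crop(p,260,170,400,280,5,"pics/t1.png")
E
```

```text
t 2.1 pos [ 0.5146 -0.0154  0.1539] yaw_y 48.0 tilt [-0.005  0.005 -1.   ] D [ 0.0169  0.0159 -0.0339] turn 3.9 w 0.599 F [-0.6 -0.5  0.4]
0 [np.float64(-0.0006), np.float64(0.0077), np.float64(0.0113)] -1.3
1 [np.float64(-0.0008), np.float64(0.0077), np.float64(0.0113)] -1.3
2 [np.float64(-0.001), np.float64(0.0077), np.float64(0.0113)] -1.3
[[331.84888826 228.65776113]] [[318.49414193 236.39119397]]
```

View pics/s1.png

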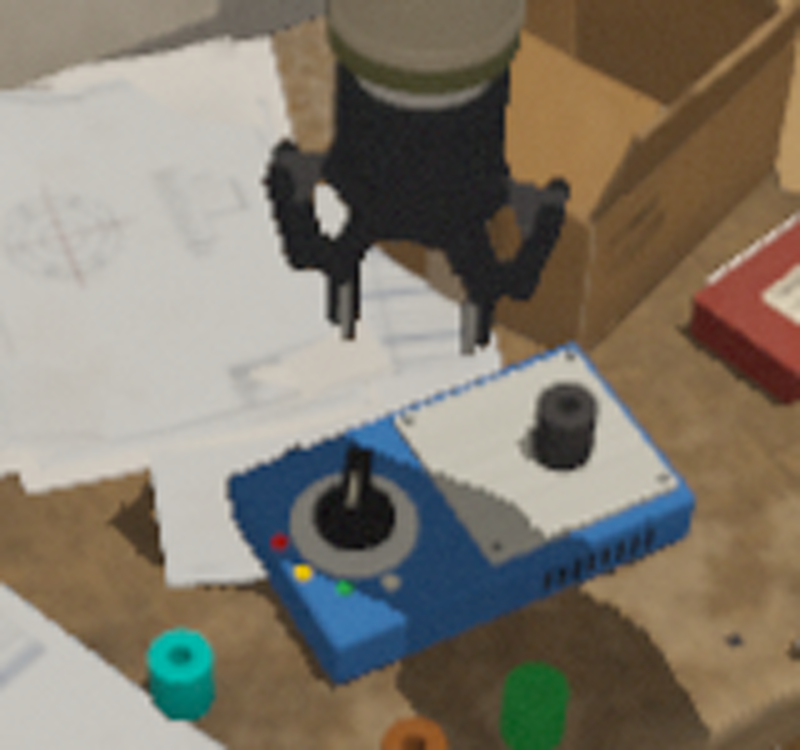

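View pics/t1.png

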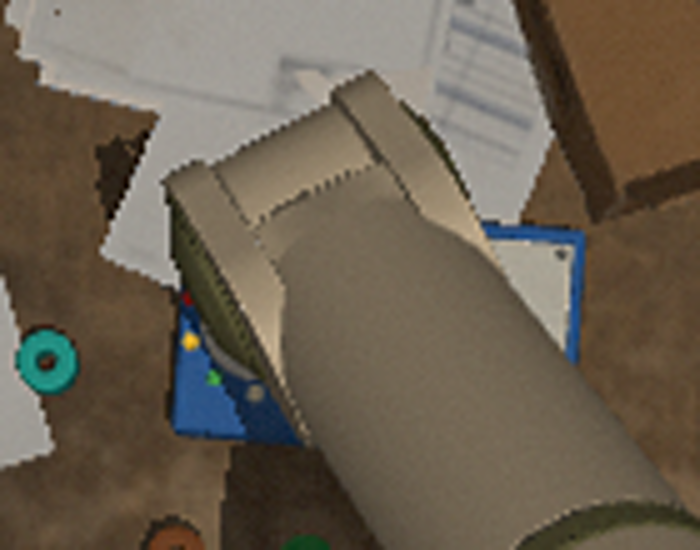

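```bash
python3 - <<'E'
from h import *
p,d=r.grab_frame("scene"); P=cloud("scene",d); s=r.get_state(); t=s["tool_pos"]
a=np.radians(yaw(s)[0]); uy=np.array([np.cos(a),np.sin(a)])
rel=P[...,:2]-t[:2]; ly=rel@uy; lx=rel@np.array([-uy[1],uy[0]])
k=(np.abs(lx)<.03)&(np.abs(ly)<.07)&(P[...,2]>.11)&(P[...,2]<.22)&(d>0)
for sg in(-1,1):
    q=k&(ly*sg>.005); z=P[...,2][q]; i=np.argsort(z)[:25]; print(sg,z[i][[0,3,10,24]].round(4),ly[q][i].mean().round(4),lx[q][i].mean().round(4), np.argwhere(q)[i][:3].tolist())
E
```

```text
-1 [0.2017 0.2058 0.2076 0.2158] -0.0307 0.0083 [[220, 343], [219, 346], [220, 345]]
1 [0.1984 0.2006 0.2058 0.2143] 0.0315 0.0074 [[215, 322], [212, 323], [216, 322]]
```

```bash
python3 - <<'E'
from h import *
s=r.get_state(); t=s["tool_pos"]; a=np.radians(yaw(s)[0]); uy=np.array([np.cos(a),np.sin(a),0]); ux=np.array([-uy[1],uy[0],0])
for dz in(0,.01,.02,.03,.04):
    print(dz,proj("scene",[t+[0,0,dz],t+.0255*uy+[0,0,dz],t-.0255*uy+[0,0,dz]]).round(1).tolist())
p,d=r.grab_frame("scene"); crop(p,300,180,370,240,10,"pics/s2.png")
print(d[205:226:2,318:322].round(3))
E
```

```text
0 [[333.1, 228.4], [322.9, 226.8], [343.4, 230.1]]
0.01 [[333.3, 225.7], [323.0, 224.1], [343.6, 227.3]]
0.02 [[333.4, 222.9], [323.1, 221.3], [343.8, 224.6]]
0.03 [[333.6, 220.2], [323.2, 218.5], [344.1, 221.8]]
0.04 [[333.8, 217.3], [323.3, 215.7], [344.3, 219.0]]
[[1.12  1.121 1.119 1.119]
 [1.134 1.128 1.126 1.128]
 [1.139 1.14  1.132 1.135]
 [1.142 1.146 1.132 1.134]
 [1.149 1.15  1.144 1.143]
 [1.403 1.403 1.144 1.144]
 [1.392 1.399 1.398 1.396]
 [1.388 1.384 1.387 1.383]
 [1.381 1.378 1.379 1.378]
 [1.375 1.37  1.371 1.375]
 [1.372 1.381 1.378 1.381]]
```

View pics/s2.png

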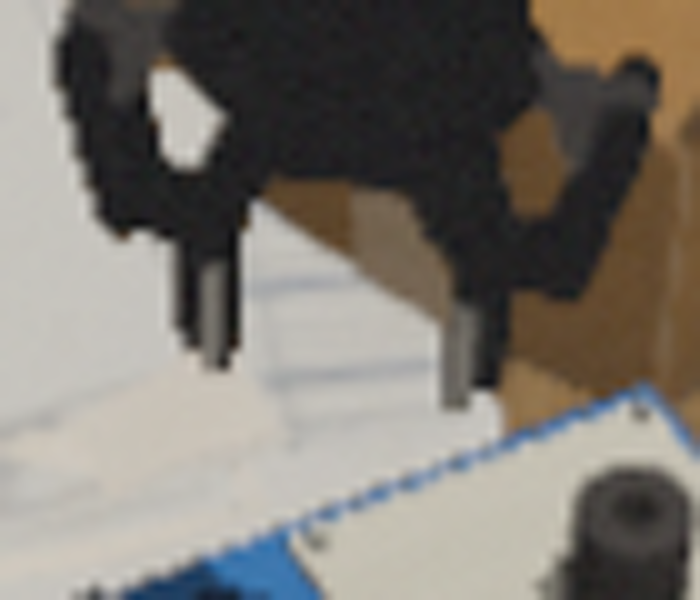

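```bash
python3 - <<'E'
from h import *
s=r.get_state(); print(s["time_s"],s["tool_pos"],s["qd"].round(3),s["joint_pos"].round(3))
p,d=r.grab_frame("scene"); P=cloud("scene",d)
for u,v in((320,214),(321,215),(321,212),(345,219),(345,216),(345,213)): print(u,v,P[v,u].round(4))
s=r.get_state(); print(s["time_s"],s["tool_pos"],proj("scene",s["tool_pos"]))
E
```

```text
2.3 [ 0.51252222 -0.0214169   0.15388467] [ 0.011 -0.007  0.003  0.     0.    -0.001  0.   ] [ 0.376  0.463 -0.611  2.087  0.399  0.714  0.334]
320 214 [0.5261 0.0097 0.2093]
321 215 [0.5276 0.0059 0.2025]
321 212 [0.5244 0.0082 0.2168]
345 219 [ 0.4865 -0.0352  0.2043]
345 216 [ 0.483  -0.0318  0.2197]
345 213 [ 0.4856 -0.0331  0.2268]
2.35 [ 0.51254489 -0.0216964   0.15400073] [[333.46185614 228.22788541]]
```

```bash
python3 - <<'E'
from h import *
plan([.5315,0.0005,.15],51.9,3)
E
```

```text
t 2.35 pos [ 0.5125 -0.0217  0.154 ] yaw_y 47.37 tilt [-0.007  0.001 -1.   ] D [ 0.019   0.0222 -0.004 ] turn 4.53 w 0.601 F [-0.6  0.2 -0. ]
0 [np.float64(0.0004), np.float64(0.0097), np.float64(0.0013)] -1.51
1 [np.float64(0.0001), np.float64(0.0097), np.float64(0.0013)] -1.51
2 [np.float64(-0.0002), np.float64(0.0097), np.float64(0.0013)] -1.51
```

>>> arm_command(moves=[{"gripper": 0, "travel": [0, 0.01, 0.001], "spin": -1.5}, {"gripper": 0, "travel": [0, 0.01, 0.001], "spin": -1.5}, {"gripper": 0, "travel": [0, 0.01, 0.001], "spin": -1.5}, {"gripper": 0, "travel": [0, 0, 0], "spin": 0}, {"gripper": 0, "travel": [0, 0, 0], "spin": 0}, {"gripper": 0, "travel": [0, 0, 0], "spin": 0}, {"gripper": 0, "travel": [0, 0, 0], "spin": 0}, {"gripper": 0, "travel": [0, 0, 0], "spin": 0}, {"gripper": 0, "travel": [0, 0, 0], "spin": 0}, {"gripper": 0, "travel": [0, 0, 0], "spin": 0}])

```text
time_s: 3.35
tool_pos: [0.5334, -0.0006, 0.1509]
tool_rot: [-0.003, 0.326, 0.945, -0.001]
ft_force: [0.4, -0.1, 0.7]
width: -0.0
```

```bash
python3 - <<'E'
from h import *
p,d=r.grab_frame("scene"); crop(p,280,170,370,270,6,"pics/s3.png"); P=cloud("scene",d)
plan([.5315,0.0005,.15],51.9,3)
s=r.get_state(); t=s["tool_pos"]
for dz in(0,.01,.02,.03,.04): print(dz,((proj("scene",t+[0,0,dz])-[280,170])*6).round())
E
```

```text
t 3.4 pos [ 0.5334 -0.0006  0.1509] yaw_y 51.92 tilt [-0.007 -0.    -1.   ] D [-0.0019  0.0011 -0.0009] turn -0.02 w -0.002 F [ 0.4 -0.8 -0.9]
0 [np.float64(0.0007), np.float64(-0.0001), np.float64(0.0003)] 0.01
1 [np.float64(0.0007), np.float64(-0.0001), np.float64(0.0003)] 0.01
2 [np.float64(0.0007), np.float64(-0.0001), np.float64(0.0003)] 0.01
0 [[250. 341.]]
0.01 [[250. 325.]]
0.02 [[251. 308.]]
0.03 [[251. 291.]]
0.04 [[252. 274.]]
```

View pics/s3.png

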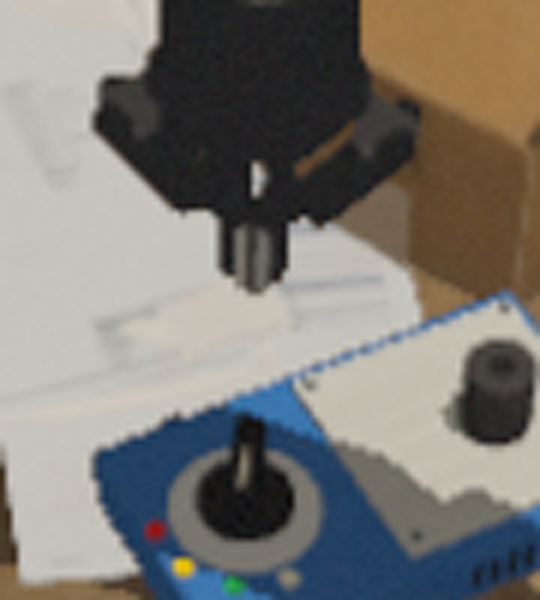

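```bash
python3 - <<'E'
from h import *
for z in (.041,.046,.078): print(z,((proj("scene",[.5315,.0005,z])-[280,170])*6).round())
print(((proj("scene",[.5172,-.119,.083])-[280,170])*6).round(),((proj("scene",[.5172,-.119,.045])-[280,170])*6).round())
c=r.camera_model("scene");print(c["eye"],c["orientation"])
p,d=r.grab_frame("scene"); P=cloud("scene",d); print(P[170+255//6:170+300//6,280+253//6].round(4))
E
```

```text
0.041 [[245. 511.]]
0.046 [[246. 504.]]
0.078 [[247. 458.]]
[[496. 366.]] [[489. 421.]]
[-0.13882954  0.42922106  1.04533869] [-0.46366033 -0.15846033  0.29839383  0.81906688]
[[ 0.5243  0.0054  0.2155]
 [ 0.5238  0.0057  0.2127]
 [ 0.5224  0.0065  0.2109]
 [ 0.5233  0.0058  0.2064]
 [ 0.5207  0.0075  0.2062]
 [ 0.5235  0.0056  0.1991]
 [ 0.5224  0.0062  0.1969]
 [ 0.6511 -0.0763  0.0276]]
```

```bash
python3 - <<'E'
from h import *
print(proj("top",[[.2407,-.6833,.191],[.2407,-.6833,.236]]))
p=np.load("pics/top0p.npy"); crop(p,520,290,640,400,6,"pics/t0g.png")
d=np.load("pics/top0d.npy"); P=cloud("top",d); q=P[310:390,545:638].reshape(-1,3); q=q[(q[:,2]>.1)&(q[:,2]<.36)]; h,e=np.histogram(q[:,2],bins=np.arange(.1,.37,.02)); print(h,e.round(2))
for lo in(.1,.16,.18,.2,.22,.24,.26): 
    k=q[(q[:,2]>lo)&(q[:,2]<lo+.02)]; 
    if len(k): print(lo,k.mean(0).round(3),k.min(0).round(3),k.max(0).round(3))
q=P[260:300,80:160].reshape(-1,3);print("bench",np.median(q[:,2]))
d=np.load("pics/scene0d.npy");P=cloud("scene",d);print("bench scene",np.median(P[190:230,100:160,2]),np.median(P[300:330,120:125,2]))
E
```

```text
[[590.07251081 350.71428122]
 [599.27709436 352.5041936 ]]
[  0   0   0   0   0   0   0  15  17  39 133 129 185] [0.1  0.12 0.14 0.16 0.18 0.2  0.22 0.24 0.26 0.28 0.3  0.32 0.34 0.36]
0.24 [ 0.242 -0.666  0.253] [ 0.229 -0.725  0.241] [ 0.265 -0.633  0.26 ]
0.26 [ 0.232 -0.635  0.27 ] [ 0.228 -0.641  0.261] [ 0.236 -0.629  0.278]
bench 0.0025882438515372197
bench scene 0.040050874631479494 0.006301062262466184
```

View pics/t0g.png

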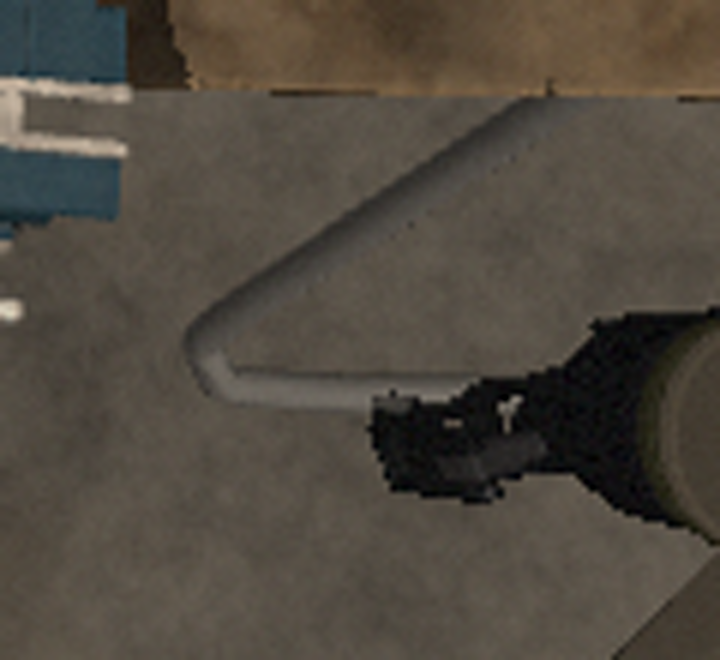

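Both views show the visible fingertips about 3–4 cm above the reported TCP. I'll descend to the nominal height with the fingers open, then look.

>>> arm_command(moves=[{"gripper": 0.6, "travel": [0.002, 0, 0], "spin": 0}, {"gripper": 0.6, "travel": [0, 0, 0], "spin": 0}, {"gripper": 0.6, "travel": [0, 0, 0.015], "spin": 0}, {"gripper": 0.6, "travel": [0, 0, 0.02], "spin": 0}, {"gripper": 0.6, "travel": [0, 0, 0.02], "spin": 0}, {"gripper": 0.6, "travel": [0, 0, 0.015], "spin": 0}, {"gripper": 0.6, "travel": [0, 0, 0.01], "spin": 0}, {"gripper": 0.6, "travel": [0, 0, 0.005], "spin": 0}, {"gripper": 0.6, "travel": [0, 0, 0], "spin": 0}, {"gripper": 0.6, "travel": [0, 0, 0], "spin": 0}])

```text
time_s: 4.45
tool_pos: [0.5327, 0.0012, 0.0643]
tool_rot: [-0.002, 0.326, 0.945, -0.001]
ft_force: [-0.1, 0.8, 0.8]
width: 0.599
```

```bash
python3 - <<'E'
from h import *
p,d=r.grab_frame("scene"); crop(p,280,170,370,270,6,"pics/s4.png")
plan([.5315,0.0005,.0523],51.9,2)
E
```

```text
t 4.5 pos [0.5328 0.0011 0.0644] yaw_y 51.91 tilt [-0.003 -0.    -1.   ] D [-0.0013 -0.0006 -0.0121] turn -0.01 w 0.604 F [0.  0.1 0. ]
0 [np.float64(0.0003), np.float64(-0.0006), np.float64(0.0061)] 0.0
1 [np.float64(0.0003), np.float64(-0.0006), np.float64(0.0061)] 0.0
```

View pics/s4.png

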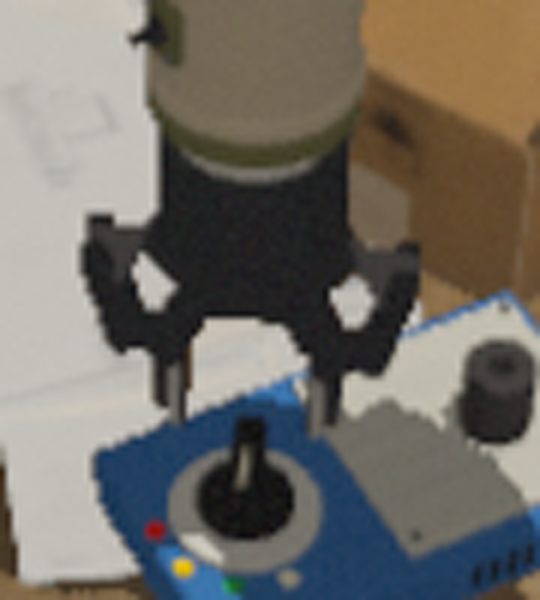

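The fingertips are visibly still above the knob, at about z≈0.11. I'll go on down in checked steps.

>>> arm_command(moves=[{"gripper": 0.6, "travel": [0, -0.001, 0.007], "spin": 0}, {"gripper": 0.6, "travel": [0, 0, 0.007], "spin": 0}, {"gripper": 0.6, "travel": [0, 0, 0.007], "spin": 0}, {"gripper": 0.6, "travel": [0, 0, 0.006], "spin": 0}, {"gripper": 0.6, "travel": [0, 0, 0.004], "spin": 0}, {"gripper": 0.6, "travel": [0, 0, 0.002], "spin": 0}, {"gripper": 0.6, "travel": [0, 0, 0], "spin": 0}, {"gripper": 0.6, "travel": [0, 0, 0], "spin": 0}, {"gripper": 0.6, "travel": [0, 0, 0], "spin": 0}, {"gripper": 0.6, "travel": [0, 0, 0], "spin": 0}])

```text
time_s: 5.5
tool_pos: [0.5329, 0.0003, 0.0297]
tool_rot: [-0.0, 0.326, 0.945, -0.0]
ft_force: [-0.1, 0.8, 0.4]
width: 0.602
```

```bash
python3 - <<'E'
from h import *
p,d=r.grab_frame("scene"); crop(p,280,170,370,270,6,"pics/s5.png")
plan([.5315,0.0005,.0523],51.9,2)
E
```

```text
t 5.55 pos [5.33e-01 2.00e-04 2.97e-02] yaw_y 51.89 tilt [-0.001 -0.    -1.   ] D [-0.0015  0.0003  0.0226] turn 0.01 w 0.601 F [ 0.1 -0.6 -0.2]
0 [np.float64(0.0007), np.float64(-0.0004), np.float64(-0.0113)] -0.01
1 [np.float64(0.0007), np.float64(-0.0004), np.float64(-0.0113)] -0.01
```

View pics/s5.png

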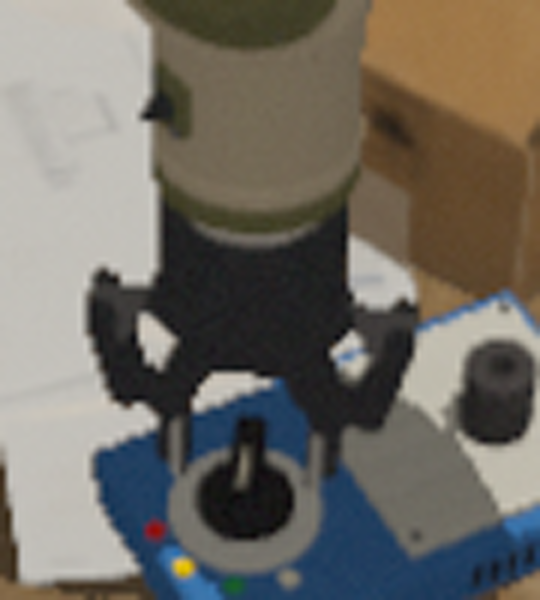

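The reported z carries an offset of about 0.04, because the tips are visibly just reaching the knob top with no force. I'll lower another 17 mm.

>>> arm_command(moves=[{"gripper": 0.6, "travel": [0.001, 0, 0.005], "spin": 0}, {"gripper": 0.6, "travel": [0, 0, 0.005], "spin": 0}, {"gripper": 0.6, "travel": [0, 0, 0.005], "spin": 0}, {"gripper": 0.6, "travel": [0, 0, 0.003], "spin": 0}, {"gripper": 0.6, "travel": [0, 0, 0], "spin": 0}, {"gripper": 0.6, "travel": [0, 0, 0], "spin": 0}, {"gripper": 0.5, "travel": [0, 0, 0], "spin": 0}, {"gripper": 0.4, "travel": [0, 0, 0], "spin": 0}, {"gripper": 0.4, "travel": [0, 0, 0], "spin": 0}, {"gripper": 0.4, "travel": [0, 0, 0], "spin": 0}])

```text
time_s: 6.55
tool_pos: [0.5326, 0.0016, 0.0109]
tool_rot: [0.0, 0.326, 0.945, 0.0]
ft_force: [0.6, 1.4, -3.6]
width: 0.464
```

```bash
python3 - <<'E'
from h import *
p,d=r.grab_frame("scene"); crop(p,280,170,370,270,6,"pics/s6.png")
plan([.5315,0.0005,.0125],51.9,2)
E
```

```text
t 6.6 pos [0.5326 0.0016 0.0109] yaw_y 51.92 tilt [ 0.001  0.    -1.   ] D [-0.0011 -0.0011  0.0016] turn -0.02 w 0.461 F [-0.4  0.5 -1.3]
0 [np.float64(0.0001), np.float64(-0.0008), np.float64(-0.0008)] 0.01
1 [np.float64(0.0001), np.float64(-0.0008), np.float64(-0.0008)] 0.01
```

View pics/s6.png

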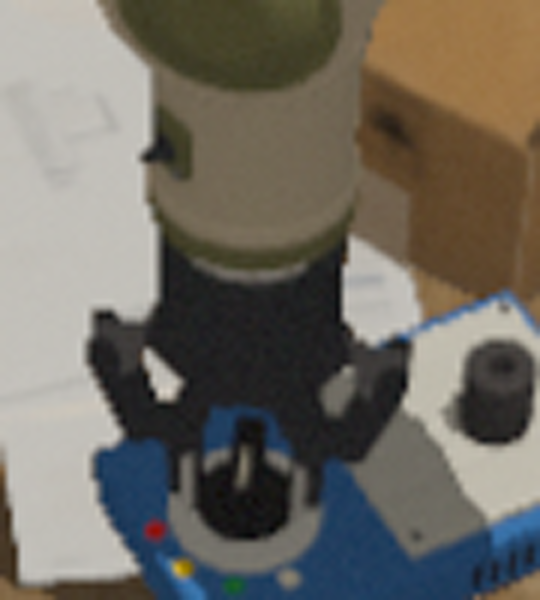

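The fingers stopped at about 39 mm, likely on the knob's disc, so I'm a few mm low. I'll open, raise by 7 mm and close.

>>> arm_command(moves=[{"gripper": 0.6, "travel": [0, 0, 0], "spin": 0}, {"gripper": 0.6, "travel": [0, -0.001, -0.004], "spin": 0}, {"gripper": 0.6, "travel": [0, 0, -0.004], "spin": 0}, {"gripper": 0.4, "travel": [0, 0, 0], "spin": 0}, {"gripper": 0.3, "travel": [0, 0, 0], "spin": 0}, {"gripper": 0.3, "travel": [0, 0, 0], "spin": 0}, {"gripper": 0.3, "travel": [0, 0, 0], "spin": 0}, {"gripper": 0.3, "travel": [0, 0, 0], "spin": 0}, {"gripper": 0.3, "travel": [0, 0, 0], "spin": 0}, {"gripper": 0.3, "travel": [0, 0, 0], "spin": 0}])

```text
time_s: 7.6
tool_pos: [0.5321, 0.0003, 0.0199]
tool_rot: [0.0, 0.326, 0.945, 0.0]
ft_force: [0.4, 0.4, 0.4]
width: 0.299
```

```bash
python3 - <<'E'
from h import *
p,d=r.grab_frame("scene"); crop(p,280,170,370,270,6,"pics/s7.png")
plan([.5315,0.0005,.0125],51.9,1)
E
```

```text
t 7.65 pos [5.321e-01 3.000e-04 1.990e-02] yaw_y 51.89 tilt [ 0.001 -0.    -1.   ] D [-0.0006  0.0002 -0.0074] turn 0.01 w 0.298 F [ 0.2 -0.8  0.3]
0 [np.float64(0.0006), np.float64(-0.0002), np.float64(0.0074)] -0.01
```

View pics/s7.png

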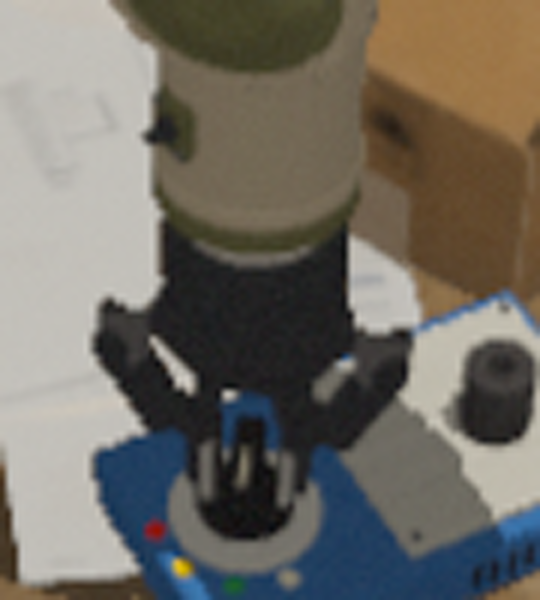

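>>> arm_command(moves=[{"gripper": 0.25, "travel": [0, 0, -0.002], "spin": 0}, {"gripper": 0.2, "travel": [0, 0, 0], "spin": 0}, {"gripper": 0.15, "travel": [0, 0, 0], "spin": 0}, {"gripper": 0.1, "travel": [0, 0, 0], "spin": 0}, {"gripper": 0.05, "travel": [0, 0, 0], "spin": 0}, {"gripper": 0.0, "travel": [0, 0, 0], "spin": 0}, {"gripper": 0.0, "travel": [0, 0, 0], "spin": 0}, {"gripper": 0.0, "travel": [0, 0, 0], "spin": 0}, {"gripper": 0.0, "travel": [0, 0, 0], "spin": 0}, {"gripper": 0.0, "travel": [0, 0, 0], "spin": 0}])

```text
time_s: 8.65
tool_pos: [0.5328, 0.0013, 0.0223]
tool_rot: [0.001, 0.326, 0.945, 0.001]
ft_force: [0.5, 1.0, -0.3]
width: 0.15
```

```bash
python3 - <<'E'
from h import *
plan([.5315,0.0005,.0125],17.5,4)
print(r.get_state()["ft_torque"])
E
```

```text
t 8.65 pos [0.5328 0.0013 0.0223] yaw_y 51.94 tilt [ 0.002  0.001 -1.   ] D [-0.0013 -0.0008 -0.0098] turn -34.44 w 0.15 F [ 0.5  1.  -0.3]
0 [np.float64(0.0001), np.float64(-0.0004), np.float64(0.0024)] 8.61
1 [np.float64(0.0001), np.float64(-0.0004), np.float64(0.0024)] 8.61
2 [np.float64(0.0), np.float64(-0.0004), np.float64(0.0024)] 8.61
3 [np.float64(-0.0), np.float64(-0.0004), np.float64(0.0024)] 8.61
[ 0.14657041 -0.04330556 -0.00665197]
```

Gripped, at width 0.15 ≈ 13 mm. Now I turn clockwise (+spin) by 34.4°.

>>> arm_command(moves=[{"gripper": 0, "travel": [0, 0, 0], "spin": 5}, {"gripper": 0, "travel": [0, 0, 0], "spin": 5}, {"gripper": 0, "travel": [0, 0, 0], "spin": 5}, {"gripper": 0, "travel": [0, 0, 0], "spin": 5}, {"gripper": 0, "travel": [0, 0, 0], "spin": 5}, {"gripper": 0, "travel": [0, 0, 0], "spin": 5}, {"gripper": 0, "travel": [0, 0, 0], "spin": 2}, {"gripper": 0, "travel": [0, 0, 0], "spin": 0}, {"gripper": 0, "travel": [0, 0, 0], "spin": 0}, {"gripper": 0, "travel": [0, 0, 0], "spin": 0}])

```text
time_s: 9.65
tool_pos: [0.5332, 0.0016, 0.0223]
tool_rot: [0.001, 0.581, 0.814, 0.001]
ft_force: [-0.0, 0.2, 0.2]
width: 0.149
```

```bash
python3 - <<'E'
from h import *
p,d=r.grab_frame("scene"); crop(p,280,170,370,270,6,"pics/s8.png")
plan([.5315,0.0005,.0125],17.5,1)
E
```

```text
t 9.7 pos [0.5331 0.0016 0.0223] yaw_y 18.93 tilt [ 0.003  0.002 -1.   ] D [-0.0016 -0.0011 -0.0098] turn -1.43 w 0.15 F [ 0.6  0.7 -0.4]
0 [np.float64(-0.0005), np.float64(-0.0019), np.float64(0.0098)] 1.43
```

View pics/s8.png

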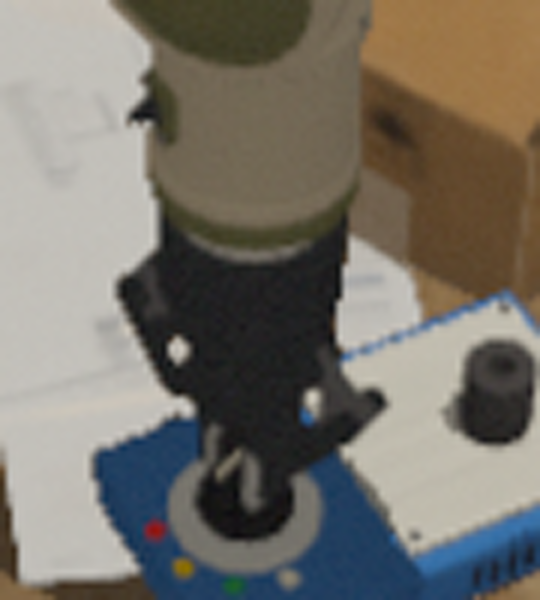

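>>> arm_command(moves=[{"gripper": 0, "travel": [0, 0, 0], "spin": 1.4}, {"gripper": 0, "travel": [0, 0, 0], "spin": 0}, {"gripper": 0.4, "travel": [0, 0, 0], "spin": 0}, {"gripper": 0.4, "travel": [0, 0, 0], "spin": 0}, {"gripper": 0.4, "travel": [0, 0, 0], "spin": 0}, {"gripper": 0.4, "travel": [0, 0, -0.01], "spin": 0}, {"gripper": 0.4, "travel": [0, 0, -0.03], "spin": 0}, {"gripper": 0.4, "travel": [0, 0, -0.03], "spin": 0}, {"gripper": 0.5, "travel": [0, 0, -0.02], "spin": 0}, {"gripper": 0.6, "travel": [0, 0, 0], "spin": 0}])

```text
time_s: 10.7
tool_pos: [0.5311, 0.0008, 0.1169]
tool_rot: [-0.001, 0.591, 0.806, -0.0]
ft_force: [1.0, -0.3, 0.0]
width: 0.597
```

```bash
python3 - <<'E'
from h import *
p,d=r.grab_frame("scene"); crop(p,280,170,370,270,6,"pics/s9.png")
plan([.4996,.309,.11],100.4,10)
E
```

```text
t 10.75 pos [0.5306 0.0006 0.1159] yaw_y 17.5 tilt [-0.002  0.    -1.   ] D [-0.031   0.3084 -0.0059] turn 82.9 w 0.601 F [-0.2 -0.1 -0.1]
0 [np.float64(0.0303), np.float64(0.0063), np.float64(0.0006)] -8.29
1 [np.float64(0.0291), np.float64(0.0106), np.float64(0.0006)] -8.29
2 [np.float64(0.0273), np.float64(0.0147), np.float64(0.0006)] -8.29
3 [np.float64(0.0249), np.float64(0.0185), np.float64(0.0006)] -8.29
4 [np.float64(0.0219), np.float64(0.0219), np.float64(0.0006)] -8.29
5 [np.float64(0.0186), np.float64(0.0248), np.float64(0.0006)] -8.29
6 [np.float64(0.0148), np.float64(0.0272), np.float64(0.0006)] -8.29
7 [np.float64(0.0107), np.float64(0.0291), np.float64(0.0006)] -8.29
8 [np.float64(0.0064), np.float64(0.0303), np.float64(0.0006)] -8.29
9 [np.float64(0.002), np.float64(0.0309), np.float64(0.0006)] -8.29
```

View pics/s9.png

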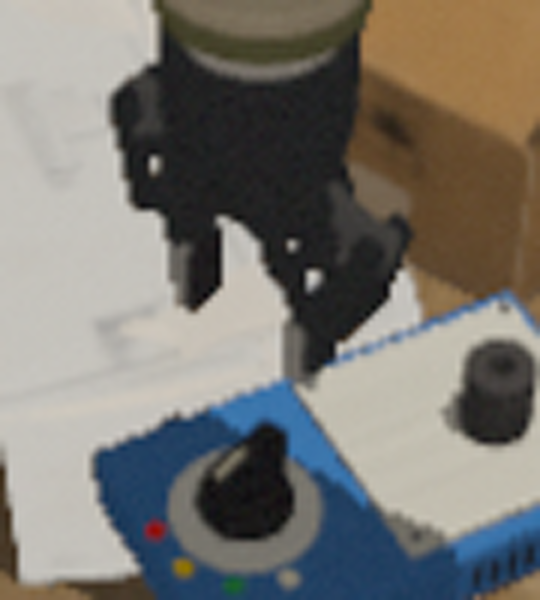

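>>> arm_command(moves=[{"gripper": 1, "travel": [0.03, 0.006, 0], "spin": -8.3}, {"gripper": 1, "travel": [0.029, 0.011, 0], "spin": -8.3}, {"gripper": 1, "travel": [0.027, 0.015, 0], "spin": -8.3}, {"gripper": 1, "travel": [0.025, 0.018, 0], "spin": -8.3}, {"gripper": 1, "travel": [0.022, 0.022, 0], "spin": -8.3}, {"gripper": 1, "travel": [0.019, 0.025, 0], "spin": -8.3}, {"gripper": 1, "travel": [0.015, 0.027, 0], "spin": -8.3}, {"gripper": 1, "travel": [0.011, 0.029, 0], "spin": -8.3}, {"gripper": 1, "travel": [0.006, 0.03, 0], "spin": -8.3}, {"gripper": 1, "travel": [0, 0.015, 0], "spin": -5}])

```text
time_s: 11.75
tool_pos: [0.4913, 0.2963, 0.1083]
tool_rot: [-0.006, -0.085, 0.996, -0.002]
ft_force: [0.2, -1.7, -0.1]
width: 1.002
```

```bash
python3 - <<'E'
from h import *
plan([.4996,.309,.08],100.4,3)
E
```

```text
t 11.75 pos [0.4913 0.2963 0.1083] yaw_y 99.72 tilt [-0.012 -0.006 -1.   ] D [ 0.0083  0.0127 -0.0283] turn 0.68 w 1.002 F [ 0.2 -1.7 -0.1]
0 [np.float64(-0.0034), np.float64(0.0037), np.float64(0.0094)] -0.23
1 [np.float64(-0.0035), np.float64(0.0037), np.float64(0.0094)] -0.23
2 [np.float64(-0.0035), np.float64(0.0037), np.float64(0.0094)] -0.23
```

>>> arm_command(moves=[{"gripper": 1, "travel": [-0.003, 0.003, 0.01], "spin": -0.2}, {"gripper": 1, "travel": [-0.003, 0.003, 0.01], "spin": 0}, {"gripper": 1, "travel": [-0.003, 0.003, 0.01], "spin": 0}, {"gripper": 1, "travel": [0, 0, 0.01], "spin": 0}, {"gripper": 1, "travel": [0, 0, 0.01], "spin": 0}, {"gripper": 1, "travel": [0, 0, 0.005], "spin": 0}, {"gripper": 1, "travel": [0, 0, 0], "spin": 0}, {"gripper": 1, "travel": [0, 0, 0], "spin": 0}, {"gripper": 1, "travel": [0, 0, 0], "spin": 0}, {"gripper": 1, "travel": [0, 0, 0], "spin": 0}])

```text
time_s: 12.75
tool_pos: [0.4973, 0.3032, 0.0448]
tool_rot: [-0.009, -0.083, 0.997, -0.004]
ft_force: [-0.7, 0.0, -0.8]
width: 1.003
```

```bash
python3 - <<'E'
from h import *
p,d=r.grab_frame("scene"); crop(p,150,220,290,370,5,"pics/s10.png")
p,d=r.grab_frame("top"); crop(p,285,200,385,270,8,"pics/t10.png")
plan([.4996,.309,.0],100.4,3)
E
```

```text
t 12.85 pos [0.4972 0.3032 0.0448] yaw_y 99.49 tilt [-0.017 -0.01  -1.   ] D [ 0.0024  0.0058 -0.0448] turn 0.91 w 1.002 F [-0.5 -0.8  0.8]
0 [np.float64(-0.0011), np.float64(0.0018), np.float64(0.0149)] -0.3
1 [np.float64(-0.0011), np.float64(0.0018), np.float64(0.0149)] -0.3
2 [np.float64(-0.0011), np.float64(0.0018), np.float64(0.0149)] -0.3
```

View pics/s10.png

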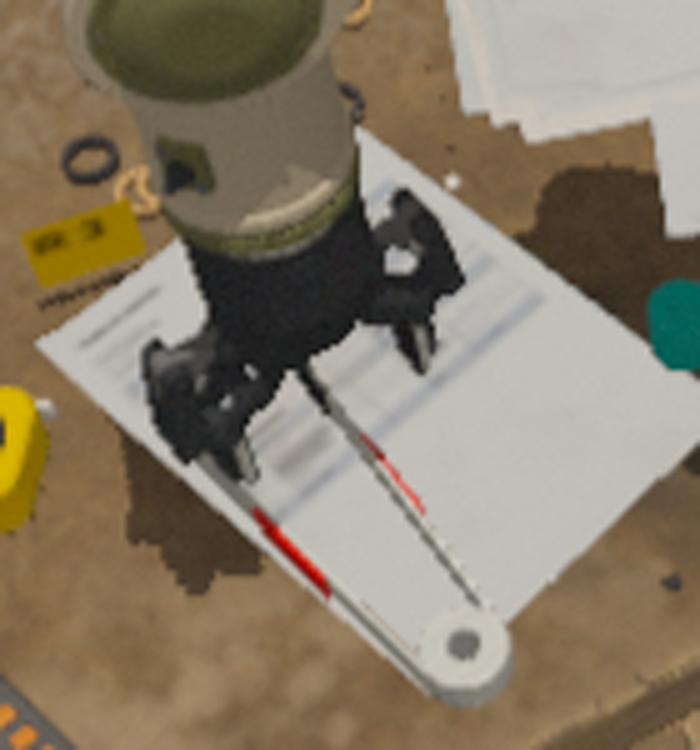

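View pics/t10.png

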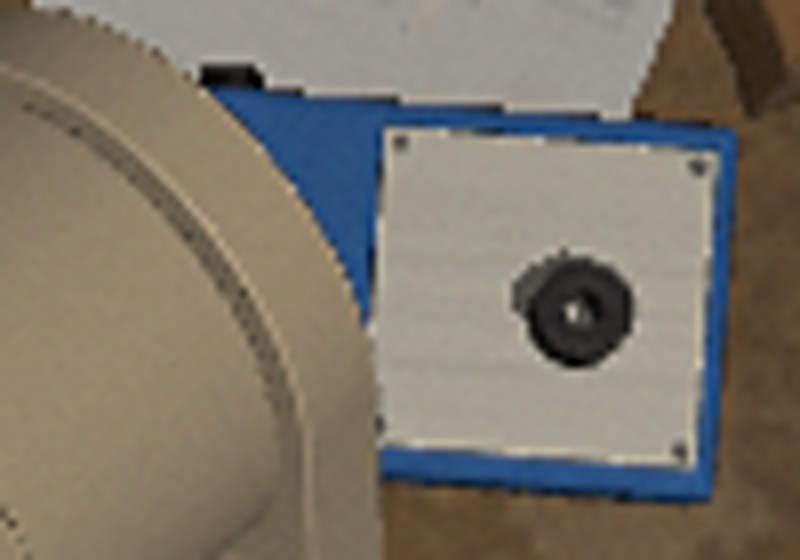

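>>> arm_command(moves=[{"gripper": 1, "travel": [-0.002, 0.003, 0.01], "spin": -0.5}, {"gripper": 1, "travel": [-0.001, 0.003, 0.01], "spin": -0.4}, {"gripper": 1, "travel": [0, 0, 0.01], "spin": 0}, {"gripper": 1, "travel": [0, 0, 0.01], "spin": 0}, {"gripper": 1, "travel": [0, 0, 0.01], "spin": 0}, {"gripper": 1, "travel": [0, 0, 0.005], "spin": 0}, {"gripper": 1, "travel": [0, 0, 0], "spin": 0}, {"gripper": 1, "travel": [0, 0, 0], "spin": 0}, {"gripper": 1, "travel": [0, 0, 0], "spin": 0}, {"gripper": 1, "travel": [0, 0, 0], "spin": 0}])

```text
time_s: 13.85
tool_pos: [0.498, 0.3098, -0.0158]
tool_rot: [-0.009, -0.092, 0.996, -0.004]
ft_force: [0.0, -0.2, -0.1]
width: 1.001
```

```bash
python3 - <<'E'
from h import *
p,d=r.grab_frame("scene"); crop(p,150,250,290,370,5,"pics/s11.png"); crop(p,290,215,395,290,7,"pics/k11.png")
plan([.4996,.309,.0],100.4,1)
E
```

```text
t 13.9 pos [ 0.4981  0.3098 -0.0157] yaw_y 100.5 tilt [-0.017 -0.01  -1.   ] D [ 0.0015 -0.0008  0.0157] turn -0.1 w 1.002 F [0.4 0.3 0.6]
0 [np.float64(-0.0014), np.float64(-0.0011), np.float64(-0.0157)] 0.1
```

View pics/s11.png

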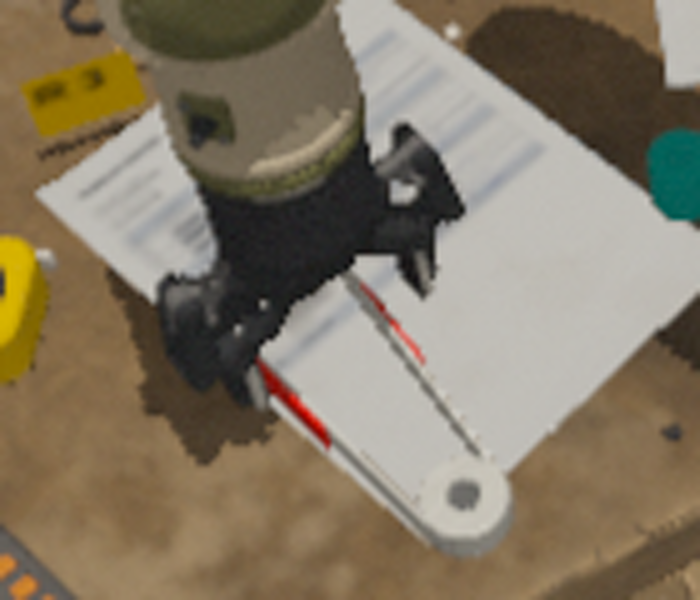

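View pics/k11.png

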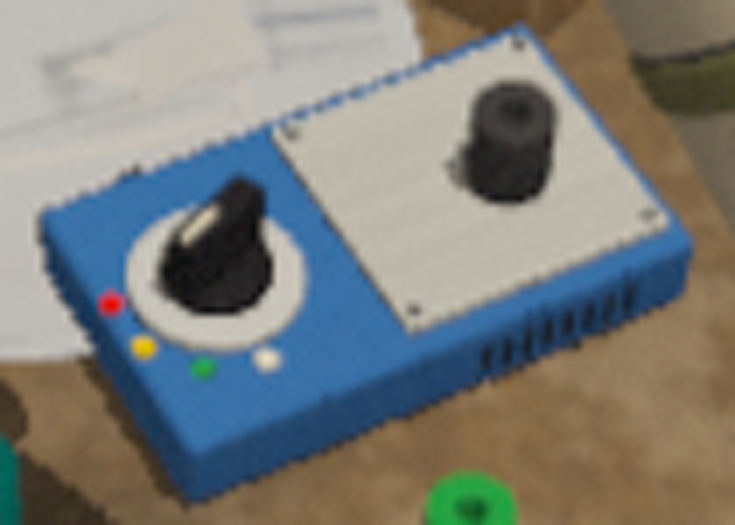

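>>> arm_command(moves=[{"gripper": 1, "travel": [0, -0.003, 0.005], "spin": 0}, {"gripper": 1, "travel": [0, 0, 0.005], "spin": 0}, {"gripper": 1, "travel": [0, 0, 0.005], "spin": 0}, {"gripper": 1, "travel": [0, 0, 0], "spin": 0}, {"gripper": 1, "travel": [0, 0, 0], "spin": 0}, {"gripper": 1, "travel": [0, 0, 0], "spin": 0}, {"gripper": 1, "travel": [0, 0, 0], "spin": 0}, {"gripper": 1, "travel": [0, 0, 0], "spin": 0}, {"gripper": 1, "travel": [0, 0, 0], "spin": 0}, {"gripper": 1, "travel": [0, 0, 0], "spin": 0}])

```text
time_s: 14.9
tool_pos: [0.4989, 0.3066, -0.0313]
tool_rot: [-0.008, -0.091, 0.996, -0.004]
ft_force: [-0.4, -0.4, -0.7]
width: 1.003
```

```bash
python3 - <<'E'
from h import *
p,d=r.grab_frame("scene"); crop(p,170,275,270,365,8,"pics/s12.png")
plan([.4996,.309,.0],100.4,1)
s=r.get_state(); t=s["tool_pos"]; a,M=yaw(s)
for back in(.045,.055):
  for sg in(1,-1):
    c=t-M[:,2]*back+sg*M[:,1]*.0425; print(back,sg,[((proj("scene",c+e*M[:,0]*.011)[0]+.5-[170,275])*8-.5).round().tolist() for e in(-1,1)],c.round(4))
E
```

```text
t 14.95 pos [ 0.4989  0.3065 -0.0313] yaw_y 100.48 tilt [-0.016 -0.009 -1.   ] D [0.0007 0.0025 0.0313] turn -0.08 w 1.004 F [0.3 0.4 0.6]
0 [np.float64(-0.0011), np.float64(0.0023), np.float64(-0.0313)] 0.08
0.045 1 [[263.0, 432.0], [304.0, 481.0]] [0.4919 0.3488 0.0134]
0.045 -1 [[496.0, 272.0], [538.0, 318.0]] [0.5074 0.2652 0.014 ]
0.055 1 [[257.0, 415.0], [298.0, 464.0]] [0.4921 0.3488 0.0234]
0.055 -1 [[492.0, 254.0], [534.0, 300.0]] [0.5075 0.2653 0.024 ]
```

View pics/s12.png

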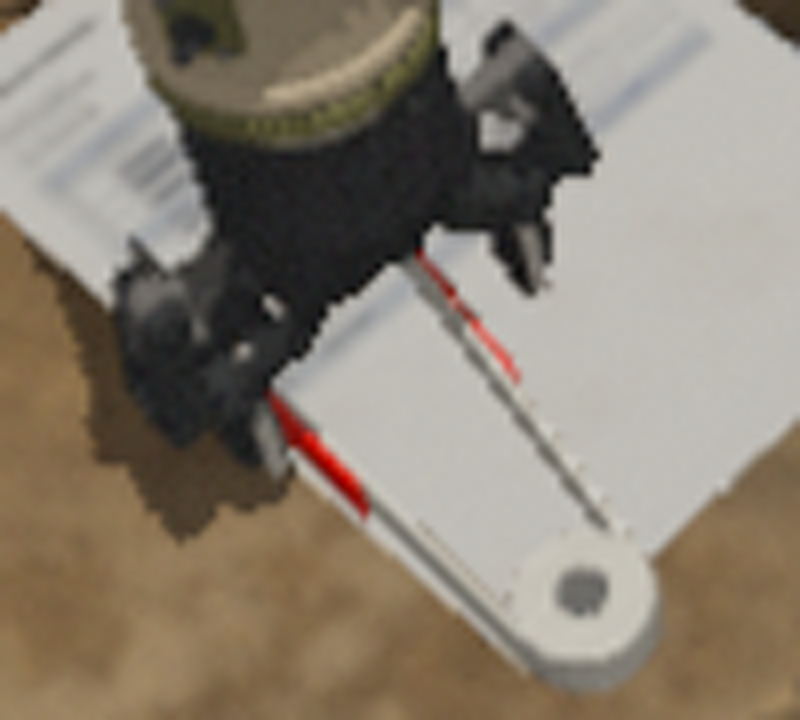

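>>> arm_command(moves=[{"gripper": 1, "travel": [0, 0.002, 0.005], "spin": 0}, {"gripper": 1, "travel": [0, 0, 0.005], "spin": 0}, {"gripper": 1, "travel": [0, 0, 0.004], "spin": 0}, {"gripper": 1, "travel": [0, 0, 0], "spin": 0}, {"gripper": 0.9, "travel": [0, 0, 0], "spin": 0}, {"gripper": 0.85, "travel": [0, 0, 0], "spin": 0}, {"gripper": 0.8, "travel": [0, 0, 0], "spin": 0}, {"gripper": 0.8, "travel": [0, 0, 0], "spin": 0}, {"gripper": 0.8, "travel": [0, 0, 0], "spin": 0}, {"gripper": 0.8, "travel": [0, 0, 0], "spin": 0}])

```text
time_s: 15.95
tool_pos: [0.498, 0.311, -0.0454]
tool_rot: [-0.008, -0.092, 0.996, -0.002]
ft_force: [0.5, -0.3, -0.7]
width: 0.797
```

```bash
python3 - <<'E'
from h import *
p,d=r.grab_frame("scene"); crop(p,170,275,270,365,8,"pics/s13.png")
plan([.4996,.309,.0],100.4,1)
E
```

```text
t 16.0 pos [ 0.498   0.3109 -0.0454] yaw_y 100.57 tilt [-0.015 -0.006 -1.   ] D [ 0.0016 -0.0019  0.0454] turn -0.17 w 0.802 F [ 0.1  0.1 -0.3]
0 [np.float64(-0.0012), np.float64(-0.0022), np.float64(-0.0454)] 0.17
```

View pics/s13.png

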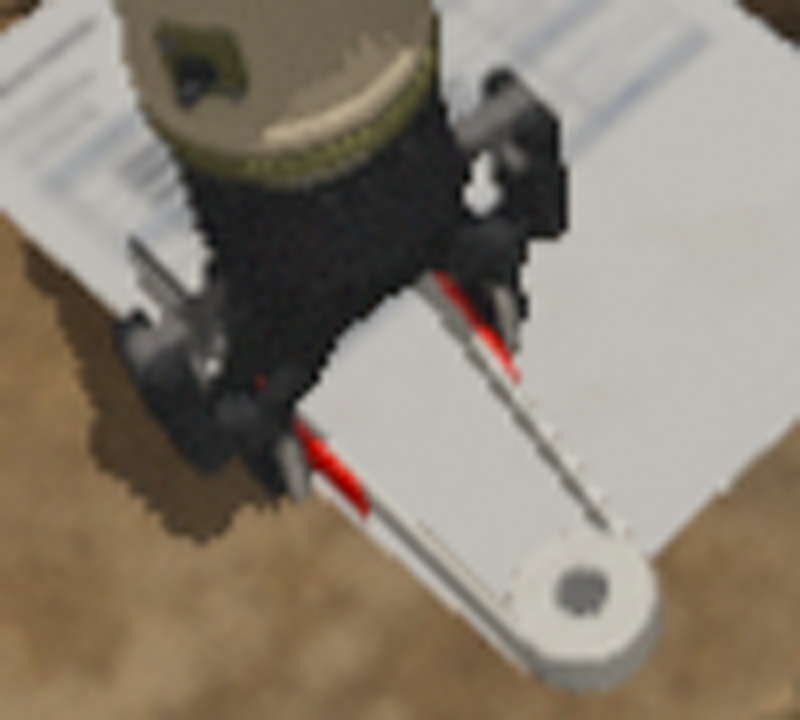

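>>> arm_command(moves=[{"gripper": 0.78, "travel": [0, -0.001, 0], "spin": 0}, {"gripper": 0.76, "travel": [0, 0, 0], "spin": 0}, {"gripper": 0.74, "travel": [0, 0, 0], "spin": 0}, {"gripper": 0.72, "travel": [0, 0, 0], "spin": 0}, {"gripper": 0.7, "travel": [0, 0, 0], "spin": 0}, {"gripper": 0.69, "travel": [0, 0, 0], "spin": 0}, {"gripper": 0.68, "travel": [0, 0, 0], "spin": 0}, {"gripper": 0.68, "travel": [0, 0, 0], "spin": 0}, {"gripper": 0.68, "travel": [0, 0, 0], "spin": 0}, {"gripper": 0.68, "travel": [0, 0, 0], "spin": 0}])

```text
time_s: 17.0
tool_pos: [0.4985, 0.3119, -0.0436]
tool_rot: [-0.007, -0.093, 0.996, -0.001]
ft_force: [-1.3, 1.1, 3.7]
width: 0.68
```

```bash
python3 - <<'E'
from h import *
p,d=r.grab_frame("scene"); crop(p,170,275,270,365,8,"pics/s14.png")
plan([.4996,.309,.0],100.4,1)
E
```

```text
t 17.05 pos [ 0.4985  0.3119 -0.0436] yaw_y 100.62 tilt [-0.013 -0.002 -1.   ] D [ 0.0011 -0.0029  0.0436] turn -0.22 w 0.683 F [-1.5 -0.   3.5]
0 [np.float64(-0.0006), np.float64(-0.003), np.float64(-0.0436)] 0.22
```

View pics/s14.png

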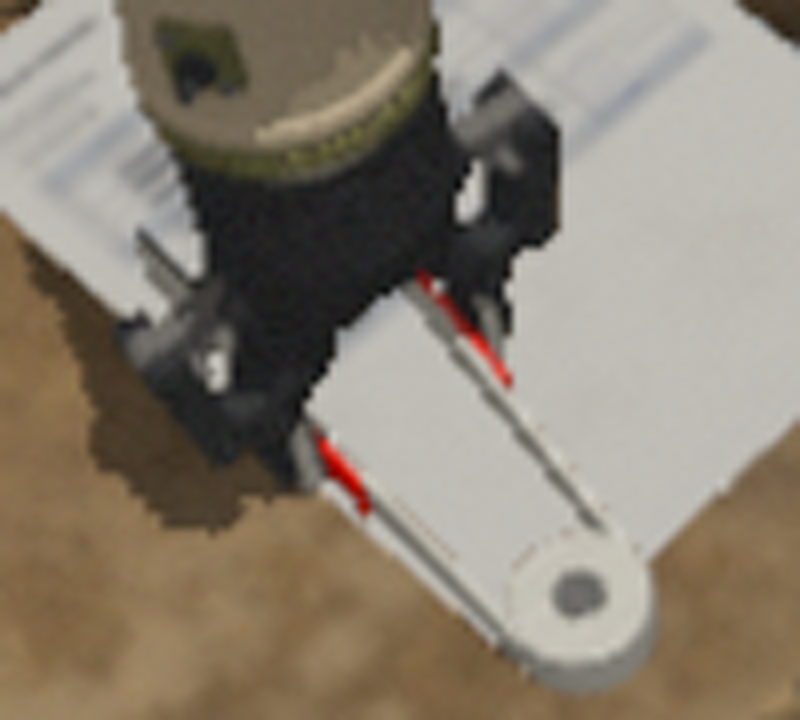

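>>> arm_command(moves=[{"gripper": 0.67, "travel": [0, 0, -0.003], "spin": 0}, {"gripper": 0.67, "travel": [0, 0, -0.005], "spin": 0}, {"gripper": 0.67, "travel": [0, 0, -0.01], "spin": 0}, {"gripper": 0.67, "travel": [0, 0, -0.01], "spin": 0}, {"gripper": 0.67, "travel": [0, 0, -0.01], "spin": 0}, {"gripper": 0.67, "travel": [0, 0, -0.01], "spin": 0}, {"gripper": 0.67, "travel": [0, 0, -0.005], "spin": 0}, {"gripper": 0.67, "travel": [0, 0, 0], "spin": 0}, {"gripper": 0.67, "travel": [0, 0, 0], "spin": 0}, {"gripper": 0.67, "travel": [0, 0, 0], "spin": 0}])

```text
time_s: 18.05
tool_pos: [0.4996, 0.3105, 0.0141]
tool_rot: [-0.007, -0.092, 0.996, -0.001]
ft_force: [0.7, 0.6, 0.1]
width: 0.669
```

```bash
python3 - <<'E'
from h import *
p,d=r.grab_frame("scene"); crop(p,150,230,270,365,6,"pics/s15.png")
p,d=r.grab_frame("top"); crop(p,165,180,265,295,5,"pics/t15.png")
plan([.4996,.309,.0],100.4,1)
E
```

```text
t 18.15 pos [0.4994 0.3105 0.0139] yaw_y 100.56 tilt [-0.014 -0.004 -1.   ] D [ 0.0002 -0.0015 -0.0139] turn -0.16 w 0.669 F [-0.1  0.2 -1.8]
0 [np.float64(0.0001), np.float64(-0.0015), np.float64(0.0139)] 0.16
```

View pics/s15.png

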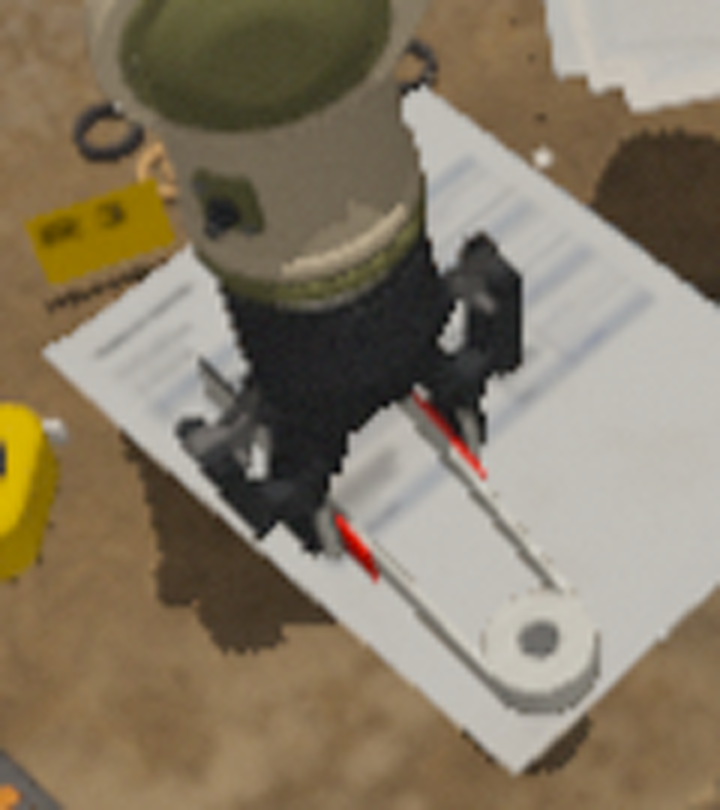

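View pics/t15.png

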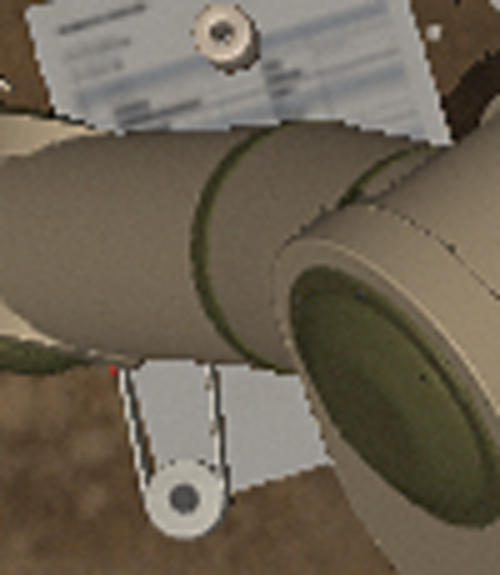

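```bash
cat >> h.py <<'E'
def tri(a,b):
    L=[]
    for n,uv in(("scene",a),("top",b)):
        e=cam(n)[1]; q=ray(n,uv,0.)[0]; L.append((e,(q-e)/np.linalg.norm(q-e)))
    (e1,d1),(e2,d2)=L; A=np.c_[d1,-d2]; x=np.linalg.lstsq(A,e2-e1,rcond=None)[0]
    return e1+x[0]*d1,e2+x[1]*d2
E
python3 - <<'E'
from h import *
print(tri(((540.5)/6-.5+150,(637.5)/6-.5+230),(183.5/5-.5+165,497.5/5-.5+180)))
print(tri((242.4,348.5),(205.0,280.0)))
s=r.get_state(); h=np.array([.4015,.2912]); print(s["tool_pos"], np.linalg.norm(np.array([.4985,.3119])-h), s["joint_pos"].round(2))
E
```

```text
(array([0.40312795, 0.29188197, 0.07835385]), array([0.40231921, 0.29053241, 0.07809226]))
(array([0.40230408, 0.29225844, 0.01990975]), array([0.40120574, 0.29044766, 0.019572  ]))
[0.49944703 0.31047256 0.01393302] 0.09918412171310484 [-0.22  0.77 -0.66  2.01  0.78  0.64  0.36]
```

>>> arm_command(moves=[{"gripper": 0.67, "travel": [0, 0, -0.01], "spin": 0}, {"gripper": 0.67, "travel": [0, 0, -0.015], "spin": 0}, {"gripper": 0.67, "travel": [0, 0, -0.015], "spin": 0}, {"gripper": 0.67, "travel": [0, -0.01, -0.015], "spin": 0}, {"gripper": 0.67, "travel": [0, -0.02, -0.005], "spin": 0}, {"gripper": 0.67, "travel": [0, -0.025, 0], "spin": 0}, {"gripper": 0.67, "travel": [0, -0.025, 0], "spin": 0}, {"gripper": 0.67, "travel": [0, -0.025, 0], "spin": 0}, {"gripper": 0.67, "travel": [0, -0.025, 0], "spin": 0}, {"gripper": 0.67, "travel": [0, -0.025, 0], "spin": 0}])

```text
time_s: 19.15
tool_pos: [0.5307, 0.1604, 0.088]
tool_rot: [-0.003, -0.096, 0.995, 0.001]
ft_force: [0.9, 0.3, -0.5]
width: 0.67
```

```bash
python3 - <<'E'
from h import *
plan([.441,-.114,.068],86.25,10)
E
```

```text
t 19.15 pos [0.5307 0.1604 0.088 ] yaw_y 101.04 tilt [-0.006  0.002 -1.   ] D [-0.0897 -0.2744 -0.02  ] turn -14.79 w 0.67 F [ 0.9  0.3 -0.5]
0 [np.float64(0.0141), np.float64(-0.0252), np.float64(0.002)] 1.48
1 [np.float64(0.0134), np.float64(-0.0256), np.float64(0.002)] 1.48
2 [np.float64(0.0127), np.float64(-0.0259), np.float64(0.002)] 1.48
3 [np.float64(0.0121), np.float64(-0.0262), np.float64(0.002)] 1.48
4 [np.float64(0.0114), np.float64(-0.0265), np.float64(0.002)] 1.48
5 [np.float64(0.0107), np.float64(-0.0268), np.float64(0.002)] 1.48
6 [np.float64(0.01), np.float64(-0.0271), np.float64(0.002)] 1.48
7 [np.float64(0.0093), np.float64(-0.0273), np.float64(0.002)] 1.48
8 [np.float64(0.0086), np.float64(-0.0276), np.float64(0.002)] 1.48
9 [np.float64(0.0079), np.float64(-0.0278), np.float64(0.002)] 1.48
```

>>> arm_command(moves=[{"gripper": 0.67, "travel": [0.014, -0.025, 0], "spin": 1.5}, {"gripper": 0.67, "travel": [0.014, -0.026, 0], "spin": 1.5}, {"gripper": 0.67, "travel": [0.013, -0.026, 0], "spin": 1.5}, {"gripper": 0.67, "travel": [0.012, -0.026, 0], "spin": 1.5}, {"gripper": 0.67, "travel": [0.011, -0.026, 0], "spin": 1.5}, {"gripper": 0.67, "travel": [0.011, -0.026, 0], "spin": 1.5}, {"gripper": 0.67, "travel": [0.01, -0.027, 0], "spin": 1.5}, {"gripper": 0.67, "travel": [0.009, -0.025, 0], "spin": 1.5}, {"gripper": 0.67, "travel": [0.006, -0.018, 0], "spin": 1.5}, {"gripper": 0.67, "travel": [0, 0, 0], "spin": 0}])

```text
time_s: 20.15
tool_pos: [0.4514, -0.0855, 0.1002]
tool_rot: [0.004, 0.03, 1.0, -0.001]
ft_force: [0.2, -0.3, -1.3]
width: 0.668
```

```bash
python3 - <<'E'
from h import *
plan([.441,-.114,.068],86.25,3)
E
```

```text
t 20.15 pos [ 0.4514 -0.0855  0.1002] yaw_y 86.62 tilt [ 0.007 -0.003 -1.   ] D [-0.0104 -0.0285 -0.0322] turn -0.37 w 0.668 F [ 0.2 -0.3 -1.3]
0 [np.float64(0.0029), np.float64(-0.0097), np.float64(0.0107)] 0.12
1 [np.float64(0.0029), np.float64(-0.0097), np.float64(0.0107)] 0.12
2 [np.float64(0.0029), np.float64(-0.0097), np.float64(0.0107)] 0.12
```

>>> arm_command(moves=[{"gripper": 0.67, "travel": [0.003, -0.009, 0.007], "spin": 0}, {"gripper": 0.67, "travel": [0.003, -0.009, 0.008], "spin": 0}, {"gripper": 0.67, "travel": [0.002, -0.006, 0.008], "spin": 0}, {"gripper": 0.67, "travel": [0, 0, 0.004], "spin": 0}, {"gripper": 0.67, "travel": [0, 0, 0], "spin": 0}, {"gripper": 0.67, "travel": [0, 0, 0], "spin": 0}, {"gripper": 0.67, "travel": [0, 0, 0], "spin": 0}, {"gripper": 0.67, "travel": [0, 0, 0], "spin": 0}, {"gripper": 0.67, "travel": [0, 0, 0], "spin": 0}, {"gripper": 0.67, "travel": [0, 0, 0], "spin": 0}])

```text
time_s: 21.15
tool_pos: [0.4443, -0.1071, 0.0726]
tool_rot: [0.006, 0.026, 1.0, -0.001]
ft_force: [1.2, 0.7, -0.9]
width: 0.668
```

```bash
python3 - <<'E'
from h import *
p,d=r.grab_frame("scene"); crop(p,290,190,420,300,6,"pics/s16.png")
p,d=r.grab_frame("top"); crop(p,290,190,410,290,6,"pics/t16.png")
plan([.441,-.114,.01],86.25,3); print(r.get_state()["joint_pos"].round(2))
E
```

```text
t 21.25 pos [ 0.4443 -0.1072  0.0726] yaw_y 86.98 tilt [ 0.011 -0.002 -1.   ] D [-0.0033 -0.0068 -0.0626] turn -0.73 w 0.674 F [-0.3 -0.1 -1.6]
0 [np.float64(0.001), np.float64(-0.0023), np.float64(0.0209)] 0.24
1 [np.float64(0.001), np.float64(-0.0023), np.float64(0.0209)] 0.24
2 [np.float64(0.001), np.float64(-0.0023), np.float64(0.0209)] 0.24
[ 0.59  0.56 -0.67  2.29  0.75  0.51  0.84]
```

View pics/s16.png

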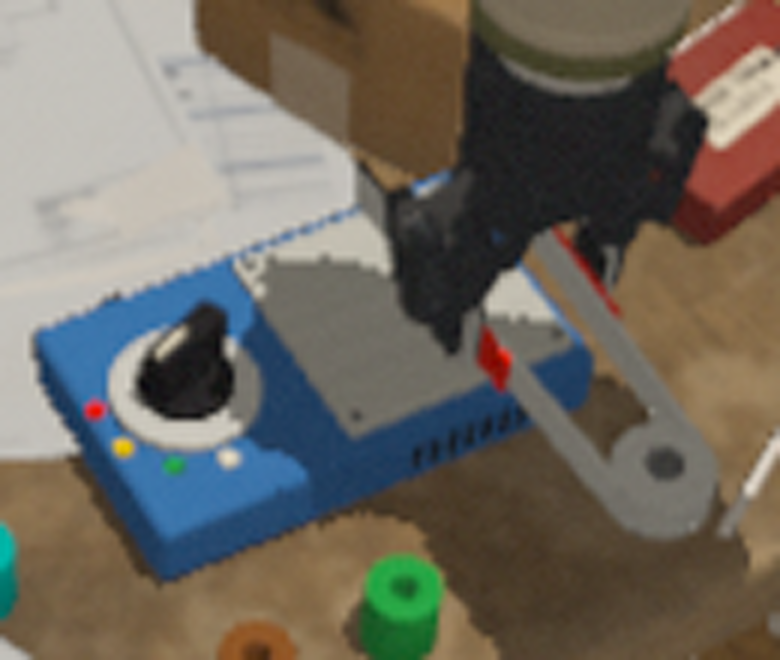

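View pics/t16.png

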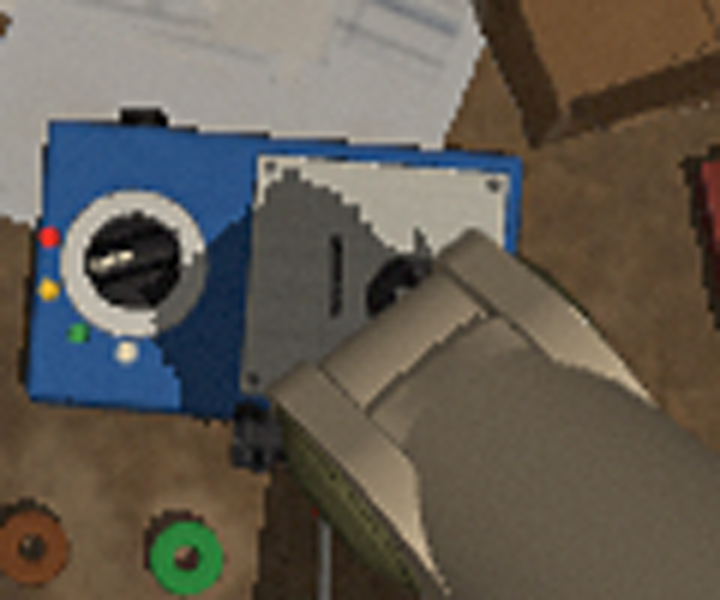

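```bash
python3 - <<'E'
from h import *
for z in(.127,.138): print(ray("top",[[336.5/6-.5+290,237/6-.5+190],[336.5/6-.5+290,315/6-.5+190],[336.5/6-.5+290,276/6-.5+190]],z).round(4))
s=r.get_state();a,M=yaw(s);f=-M[:,0];print(s["tool_pos"]+f*.0755, f, s["tool_pos"]+f*.0755+M[:,1]*.0265)
print(tri((664.5/6-.5+290,464.5/6-.5+190),(0,0))[0], ray("scene",(664.5/6-.5+290,464.5/6-.5+190),.138))
E
```

```text
[[ 0.5367 -0.0882  0.127 ]
 [ 0.5029 -0.0885  0.127 ]
 [ 0.5198 -0.0884  0.127 ]]
[[ 0.5355 -0.0875  0.138 ]
 [ 0.5018 -0.0878  0.138 ]
 [ 0.5186 -0.0876  0.138 ]]
[ 0.51967184 -0.11119108  0.07340938] [ 0.99855343 -0.05259506  0.01117155] [ 0.52106602 -0.0847278   0.07337971]
[-0.00758453  0.28481619  0.79783966] [[ 0.34231852 -0.10017142  0.138     ]]
```

>>> arm_command(moves=[{"gripper": 0.67, "travel": [0.001, -0.004, 0], "spin": 0.4}, {"gripper": 0.67, "travel": [0.001, -0.004, 0.004], "spin": 0.3}, {"gripper": 0.67, "travel": [0, 0, 0.006], "spin": 0}, {"gripper": 0.67, "travel": [0, 0, 0.006], "spin": 0}, {"gripper": 0.67, "travel": [0, 0, 0.004], "spin": 0}, {"gripper": 0.67, "travel": [0, 0, 0], "spin": 0}, {"gripper": 0.67, "travel": [0, 0, 0], "spin": 0}, {"gripper": 0.67, "travel": [0, 0, 0], "spin": 0}, {"gripper": 0.67, "travel": [0, 0, 0], "spin": 0}, {"gripper": 0.67, "travel": [0, 0, 0], "spin": 0}])

```text
time_s: 22.25
tool_pos: [0.4417, -0.1158, 0.0505]
tool_rot: [0.005, 0.033, 0.999, -0.001]
ft_force: [-0.3, -0.9, -0.9]
width: 0.669
```

```bash
python3 - <<'E'
from h import *
p,d=r.grab_frame("scene"); crop(p,320,190,420,290,8,"pics/s17.png")
p,d=r.grab_frame("top"); crop(p,320,200,400,280,8,"pics/t17.png")
plan([.4418,-.115,.0095],86.25,3)
s=r.get_state();a,M=yaw(s);f=-M[:,0];print(s["tool_pos"]+f*.0755, f)
E
```

```text
t 22.35 pos [ 0.4417 -0.1159  0.0505] yaw_y 86.21 tilt [ 0.011 -0.002 -1.   ] D [ 0.0001  0.0009 -0.041 ] turn 0.04 w 0.67 F [-0.2 -0.3 -0.6]
0 [np.float64(-0.0), np.float64(0.0003), np.float64(0.0137)] -0.01
1 [np.float64(-0.0), np.float64(0.0003), np.float64(0.0137)] -0.01
2 [np.float64(-0.0), np.float64(0.0003), np.float64(0.0137)] -0.01
[ 0.51701938 -0.12086516  0.05132818] [ 0.99775716 -0.06608186  0.01066938]
```

View pics/s17.png

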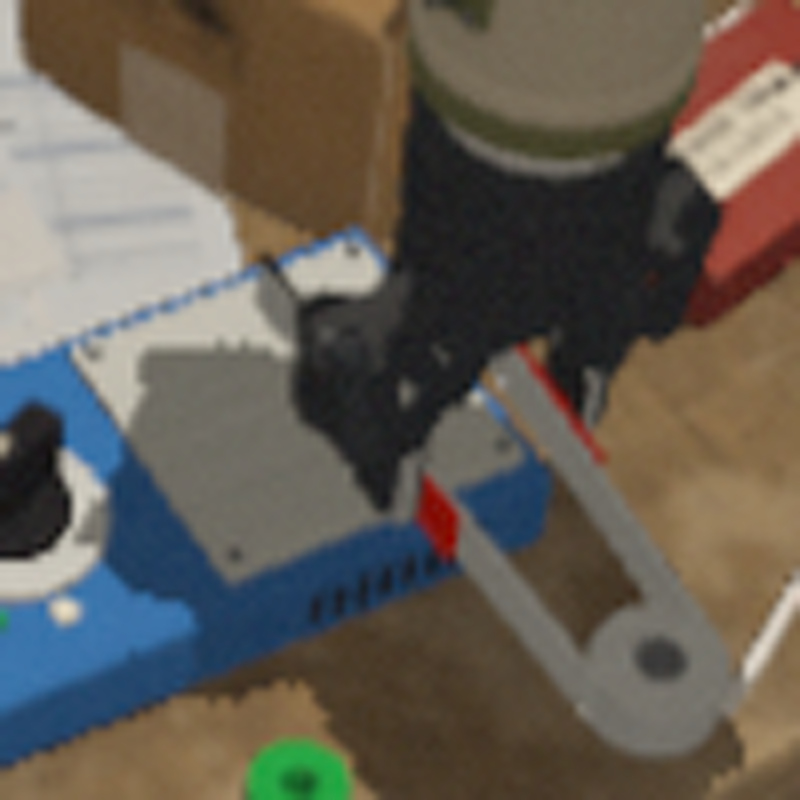

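View pics/t17.png

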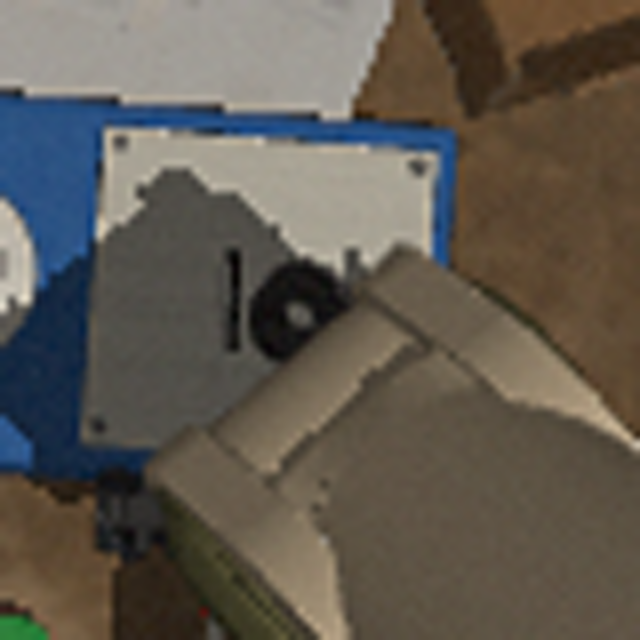

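```bash
python3 - <<'E'
from h import *
p,d=r.grab_frame("top"); crop(p,343,225,373,248,26,"pics/t18.png"); np.save("pics/t18.npy",p)
for y in(232,234): print(p[y,343:372].sum(1).tolist())
E
```

```text
[223, 233, 231, 226, 243, 119, 9, 242, 222, 236, 240, 245, 237, 151, 214, 202, 420, 503, 508, 509, 227, 214, 512, 515, 360, 204, 198, 228, 242]
[241, 233, 230, 232, 208, 217, 39, 246, 244, 244, 160, 56, 56, 44, 59, 55, 45, 47, 142, 359, 232, 239, 191, 205, 220, 243, 261, 268, 267]
```

View pics/t18.png

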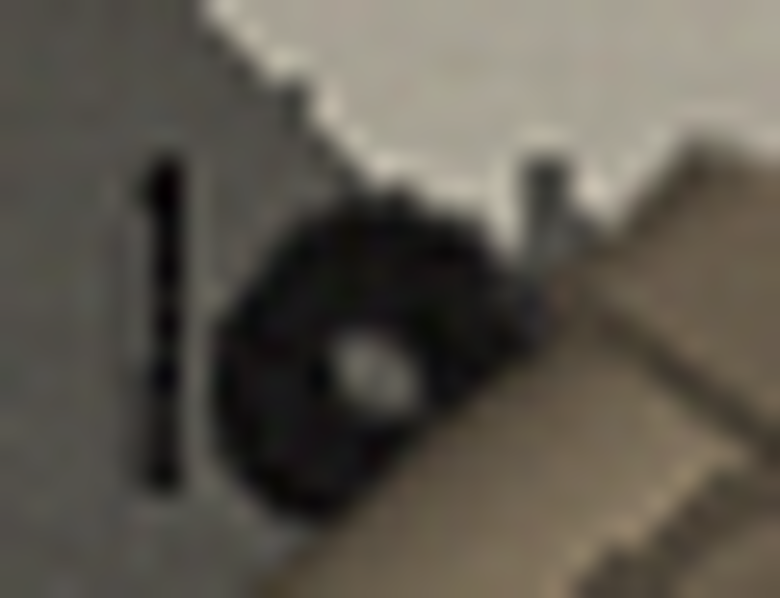

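The top view shows the jaw gap is only about 36 mm, offset about 3.5 mm to the left and 3.5 mm too far forward. I'll relax the squeeze a little and correct.

>>> arm_command(moves=[{"gripper": 0.69, "travel": [0.0015, -0.0015, 0], "spin": 0}, {"gripper": 0.7, "travel": [0.002, -0.002, 0], "spin": 0}, {"gripper": 0.72, "travel": [0, 0, 0], "spin": 0}, {"gripper": 0.73, "travel": [0, 0, 0], "spin": 0}, {"gripper": 0.73, "travel": [0, 0, 0], "spin": 0}, {"gripper": 0.73, "travel": [0, 0, 0], "spin": 0}, {"gripper": 0.73, "travel": [0, 0, 0], "spin": 0}, {"gripper": 0.73, "travel": [0, 0, 0], "spin": 0}, {"gripper": 0.73, "travel": [0, 0, 0], "spin": 0}, {"gripper": 0.73, "travel": [0, 0, 0], "spin": 0}])

```text
time_s: 23.4
tool_pos: [0.4377, -0.1196, 0.0506]
tool_rot: [0.005, 0.033, 0.999, -0.001]
ft_force: [0.7, -0.4, -1.1]
width: 0.733
```

```bash
python3 - <<'E'
from h import *
p,d=r.grab_frame("top"); crop(p,343,225,373,248,26,"pics/t19.png")
p,d=r.grab_frame("scene"); crop(p,320,190,420,290,8,"pics/s19.png")
plan([.4418,-.115,.0095],86.25,1)
E
```

```text
t 23.5 pos [ 0.4377 -0.1196  0.0506] yaw_y 86.2 tilt [ 0.011 -0.002 -1.   ] D [ 0.0041  0.0046 -0.0411] turn 0.05 w 0.727 F [-0.1 -0.1 -1.1]
0 [np.float64(-0.0038), np.float64(0.0049), np.float64(0.0411)] -0.05
```

View pics/t19.png

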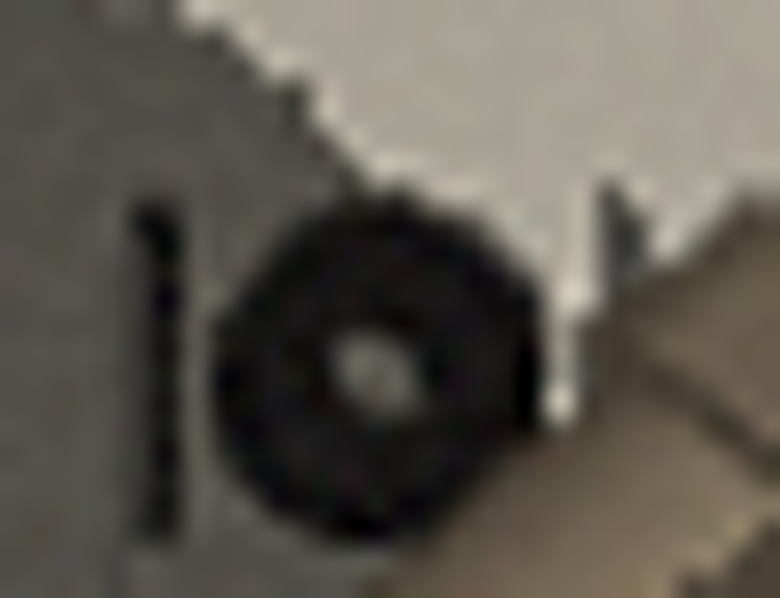

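View pics/s19.png

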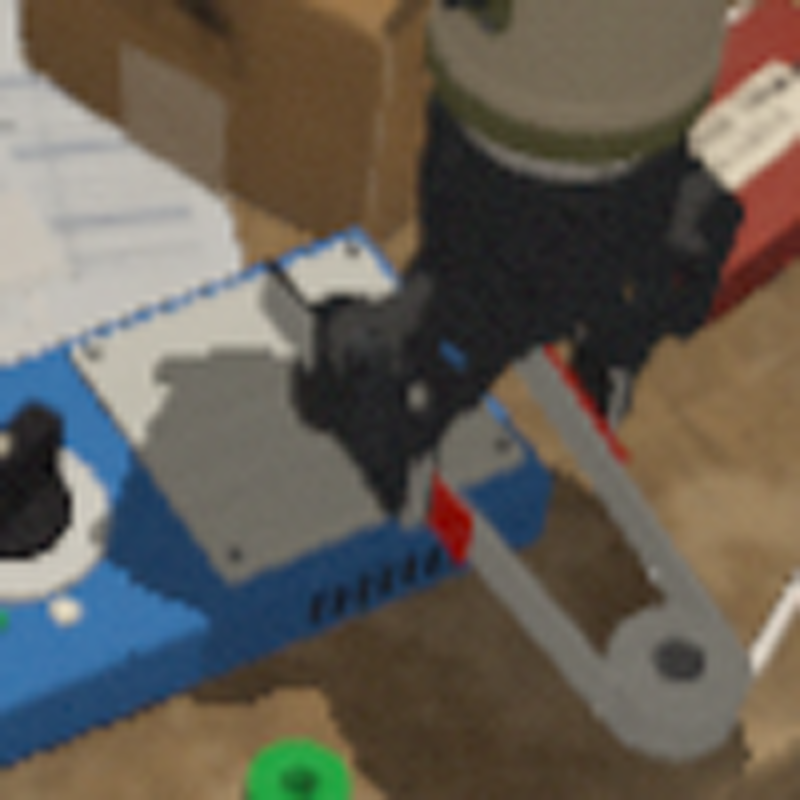

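The jaws are now centred on the roller to about 0.5 mm, with a gap of about 44 mm. Next I descend 40 mm.

>>> arm_command(moves=[{"gripper": 0.73, "travel": [0, 0, 0.005], "spin": 0}, {"gripper": 0.73, "travel": [0, 0, 0.006], "spin": 0}, {"gripper": 0.73, "travel": [0, 0, 0.006], "spin": 0}, {"gripper": 0.73, "travel": [0, 0, 0.006], "spin": 0}, {"gripper": 0.73, "travel": [0, 0, 0.006], "spin": 0}, {"gripper": 0.73, "travel": [0, 0, 0.005], "spin": 0}, {"gripper": 0.73, "travel": [0, 0, 0.003], "spin": 0}, {"gripper": 0.73, "travel": [0, 0, 0], "spin": 0}, {"gripper": 0.73, "travel": [0, 0, 0], "spin": 0}, {"gripper": 0.73, "travel": [0, 0, 0], "spin": 0}])

```text
time_s: 24.5
tool_pos: [0.4379, -0.1192, 0.0096]
tool_rot: [0.005, 0.033, 0.999, -0.0]
ft_force: [0.8, 0.3, -1.0]
width: 0.728
```

```bash
python3 - <<'E'
from h import *
p,d=r.grab_frame("top"); crop(p,343,225,373,248,26,"pics/t20.png")
p,d=r.grab_frame("scene"); crop(p,320,190,420,290,8,"pics/s20.png")
plan([.4418,-.115,.0105],86.25,1)
E
```

```text
t 24.6 pos [ 0.4379 -0.1193  0.0097] yaw_y 86.23 tilt [ 0.01  -0.001 -1.   ] D [0.0039 0.0043 0.0008] turn 0.02 w 0.73 F [-1.   0.1 -1.2]
0 [np.float64(-0.0036), np.float64(0.0045), np.float64(-0.0008)] -0.02
```

View pics/t20.png

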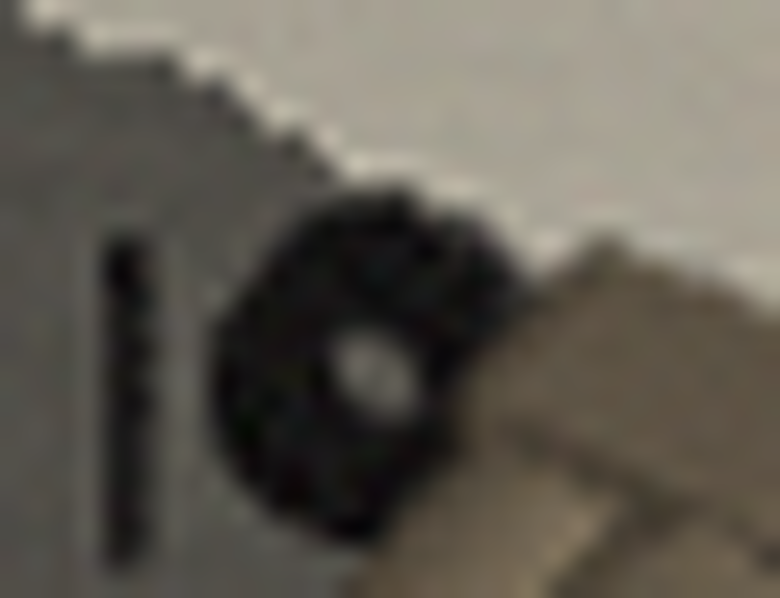

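View pics/s20.png

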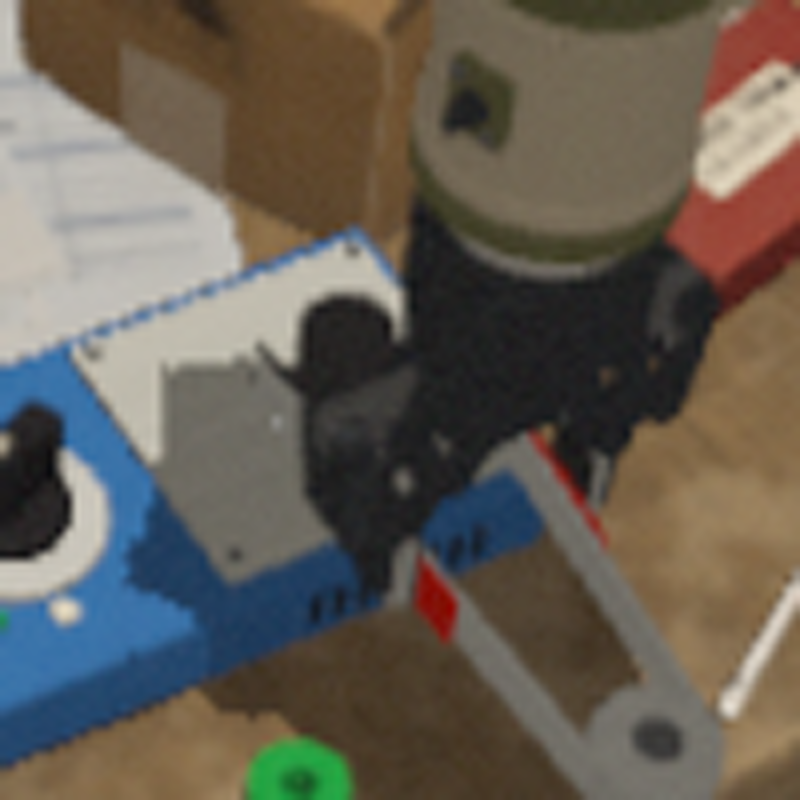

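>>> arm_command(moves=[{"gripper": 0.73, "travel": [-0.002, 0, 0], "spin": 0}, {"gripper": 0.72, "travel": [0, 0, 0], "spin": 0}, {"gripper": 0.7, "travel": [0, 0, 0], "spin": 0}, {"gripper": 0.69, "travel": [0, 0, 0], "spin": 0}, {"gripper": 0.68, "travel": [0, 0, 0], "spin": 0}, {"gripper": 0.67, "travel": [0, 0, 0], "spin": 0}, {"gripper": 0.66, "travel": [0, 0, 0], "spin": 0}, {"gripper": 0.65, "travel": [0, 0, 0], "spin": 0}, {"gripper": 0.64, "travel": [0, 0, 0], "spin": 0}, {"gripper": 0.63, "travel": [0, 0, 0], "spin": 0}])

```text
time_s: 25.6
tool_pos: [0.4403, -0.1198, 0.0102]
tool_rot: [0.005, 0.033, 0.999, -0.001]
ft_force: [-0.2, -0.5, -0.4]
width: 0.629
```

```bash
python3 - <<'E'
from h import *
p,d=r.grab_frame("top"); crop(p,343,225,373,248,26,"pics/t21.png")
plan([.4418,-.115,.0105],86.25,1)
E
```

```text
t 25.65 pos [ 0.4403 -0.1198  0.0102] yaw_y 86.19 tilt [ 0.011 -0.002 -1.   ] D [0.0015 0.0048 0.0003] turn 0.06 w 0.63 F [-0.4  0.3 -1.1]
0 [np.float64(-0.0012), np.float64(0.0049), np.float64(-0.0003)] -0.06
```

View pics/t21.png

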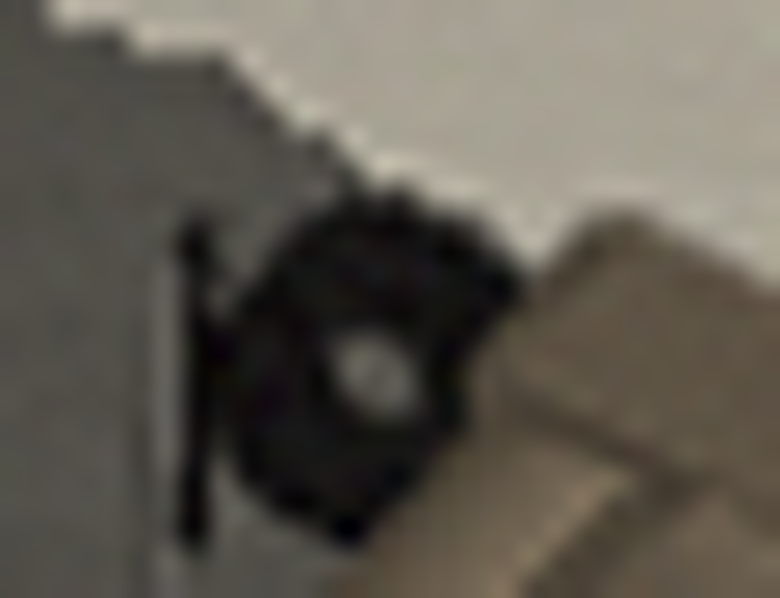

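The left jaw has just reached the roller, which hasn't moved. I'll close fully.

>>> arm_command(moves=[{"gripper": 0.62, "travel": [0, 0, 0], "spin": 0}, {"gripper": 0.61, "travel": [0, 0, 0], "spin": 0}, {"gripper": 0.6, "travel": [0, 0, 0], "spin": 0}, {"gripper": 0.57, "travel": [0, 0, 0], "spin": 0}, {"gripper": 0.5, "travel": [0, 0, 0], "spin": 0}, {"gripper": 0.4, "travel": [0, 0, 0], "spin": 0}, {"gripper": 0.2, "travel": [0, 0, 0], "spin": 0}, {"gripper": 0, "travel": [0, 0, 0], "spin": 0}, {"gripper": 0, "travel": [0, 0, 0], "spin": 0}, {"gripper": 0, "travel": [0, 0, 0], "spin": 0}])

```text
time_s: 26.65
tool_pos: [0.4406, -0.1192, 0.0105]
tool_rot: [0.006, 0.033, 0.999, -0.0]
ft_force: [-0.2, 0.8, 1.1]
width: 0.547
```

```bash
python3 - <<'E'
from h import *
p,d=r.grab_frame("top"); crop(p,343,225,373,248,26,"pics/t22.png")
p,d=r.grab_frame("scene"); crop(p,320,190,420,290,8,"pics/s22.png")
plan([.4418,-.115,.0105],86.25,1); print(r.get_state()["ft_torque"])
E
```

```text
t 26.75 pos [ 0.4405 -0.1192  0.0105] yaw_y 86.25 tilt [ 0.012 -0.001 -1.   ] D [ 0.0013  0.0042 -0.    ] turn 0.0 w 0.548 F [-0.2  0.2  1.2]
0 [np.float64(-0.001), np.float64(0.0043), np.float64(0.0)] -0.0
[ 0.1392574  -0.02980822  0.01718199]
```

View pics/t22.png

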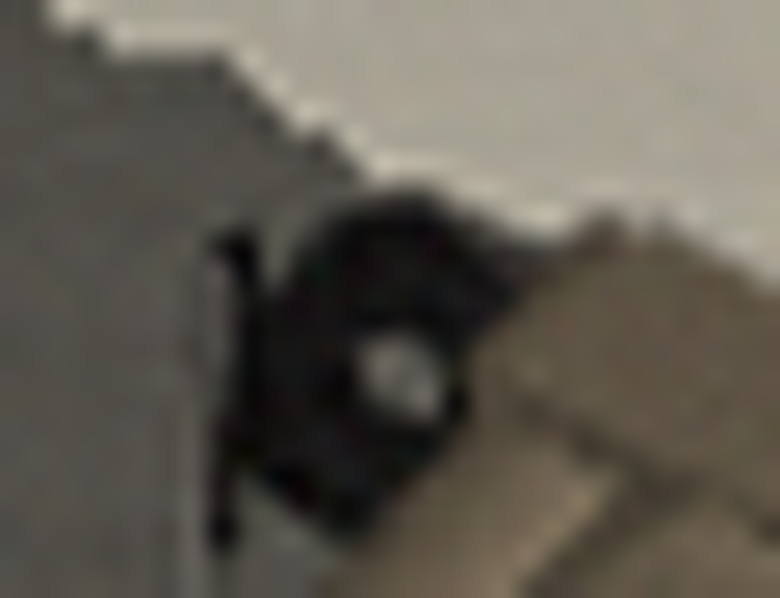

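View pics/s22.png

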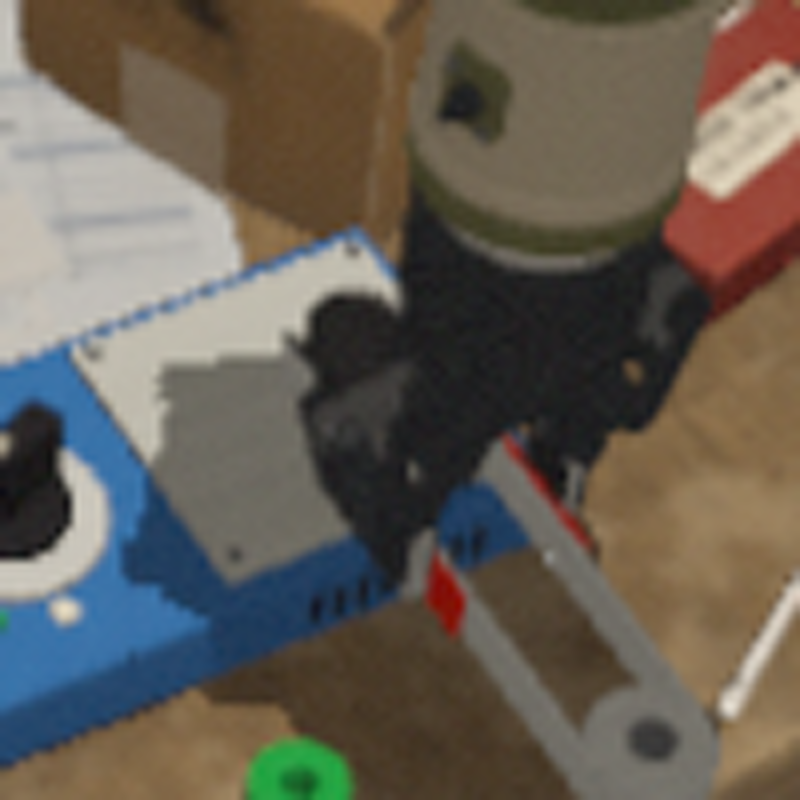

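Gripped, with width holding at 0.548. Now I lift straight up.

>>> arm_command(moves=[{"gripper": 0, "travel": [0, 0, -0.004], "spin": 0}, {"gripper": 0, "travel": [0, 0, -0.006], "spin": 0}, {"gripper": 0, "travel": [0, 0, -0.01], "spin": 0}, {"gripper": 0, "travel": [0, 0, -0.01], "spin": 0}, {"gripper": 0, "travel": [0, 0, -0.01], "spin": 0}, {"gripper": 0, "travel": [0, 0, -0.01], "spin": 0}, {"gripper": 0, "travel": [0, 0, -0.01], "spin": 0}, {"gripper": 0, "travel": [0, 0, -0.01], "spin": 0}, {"gripper": 0, "travel": [0, 0, -0.005], "spin": 0}, {"gripper": 0, "travel": [0, 0, 0], "spin": 0}])

```text
time_s: 27.75
tool_pos: [0.4352, -0.1207, 0.0899]
tool_rot: [0.001, 0.034, 0.999, -0.001]
ft_force: [-0.8, 0.2, -3.5]
width: 0.547
```

```bash
python3 - <<'E'
from h import *
p,d=r.grab_frame("scene"); crop(p,300,150,420,290,6,"pics/s23.png")
plan([.4405,-.1192,.14],86.25,5)
E
```

```text
t 27.8 pos [ 0.4351 -0.1206  0.0896] yaw_y 86.09 tilt [ 0.002 -0.002 -1.   ] D [0.0054 0.0014 0.0504] turn 0.16 w 0.55 F [ 0.5 -0.3 -3.8]
0 [np.float64(-0.0011), np.float64(0.0004), np.float64(-0.0101)] -0.03
1 [np.float64(-0.0011), np.float64(0.0004), np.float64(-0.0101)] -0.03
2 [np.float64(-0.0011), np.float64(0.0004), np.float64(-0.0101)] -0.03
3 [np.float64(-0.0011), np.float64(0.0004), np.float64(-0.0101)] -0.03
4 [np.float64(-0.0011), np.float64(0.0004), np.float64(-0.0101)] -0.03
```

View pics/s23.png

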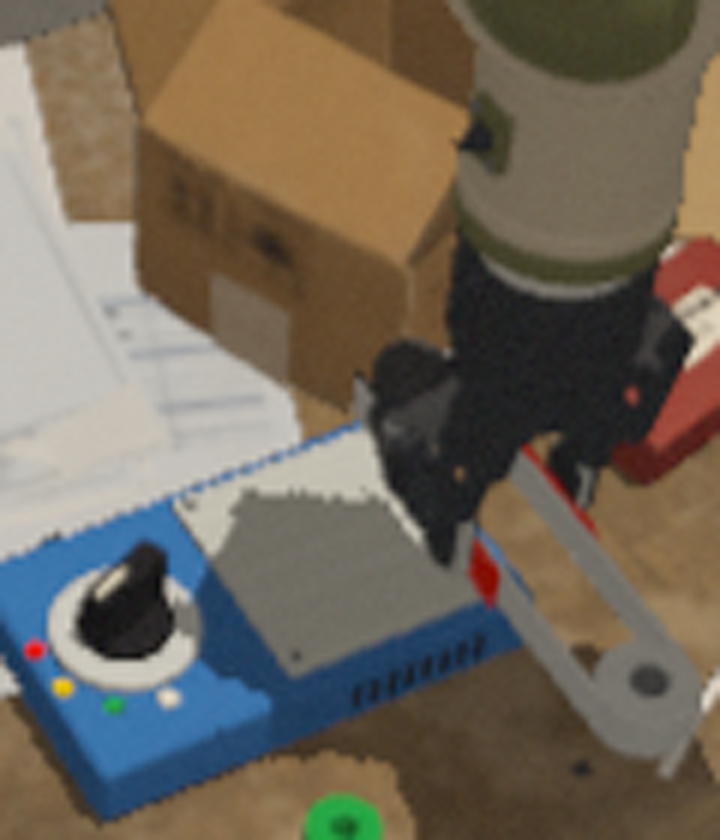

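>>> arm_command(moves=[{"gripper": 0, "travel": [0, 0, -0.004], "spin": 0}, {"gripper": 0, "travel": [0, 0, -0.008], "spin": 0}, {"gripper": 0, "travel": [0, 0, -0.01], "spin": 0}, {"gripper": 0, "travel": [0, 0, -0.01], "spin": 0}, {"gripper": 0, "travel": [0, 0, -0.01], "spin": 0}, {"gripper": 0, "travel": [0, 0, -0.008], "spin": 0}, {"gripper": 0, "travel": [0, 0, -0.004], "spin": 0}, {"gripper": 0, "travel": [0, 0, 0], "spin": 0}, {"gripper": 0, "travel": [0, 0, 0], "spin": 0}, {"gripper": 0, "travel": [0, 0, 0], "spin": 0}])

```text
time_s: 28.8
tool_pos: [0.4341, -0.1205, 0.148]
tool_rot: [0.0, 0.034, 0.999, -0.001]
ft_force: [-0.1, 0.8, -3.0]
width: 0.551
```

```bash
python3 - <<'E'
from h import *
p,d=r.grab_frame("scene"); crop(p,290,140,420,290,5,"pics/s24.png"); cv2.imwrite("pics/s24f.png",p[...,::-1])
p,d=r.grab_frame("top"); cv2.imwrite("pics/t24f.png",p[...,::-1]); P=cloud("top",d)
plan([.4405,-.1192,.14],86.25,1); print(r.get_state()["qd"].round(3))
E
```

```text
t 28.9 pos [ 0.434  -0.1204  0.1479] yaw_y 86.11 tilt [ 0.    -0.002 -1.   ] D [ 0.0065  0.0012 -0.0079] turn 0.14 w 0.551 F [-0.7 -0.3 -3.7]
0 [np.float64(-0.0064), np.float64(0.0017), np.float64(0.0079)] -0.14
[ 0.     0.002 -0.001 -0.    -0.001  0.003 -0.001]
```

View pics/s24.png

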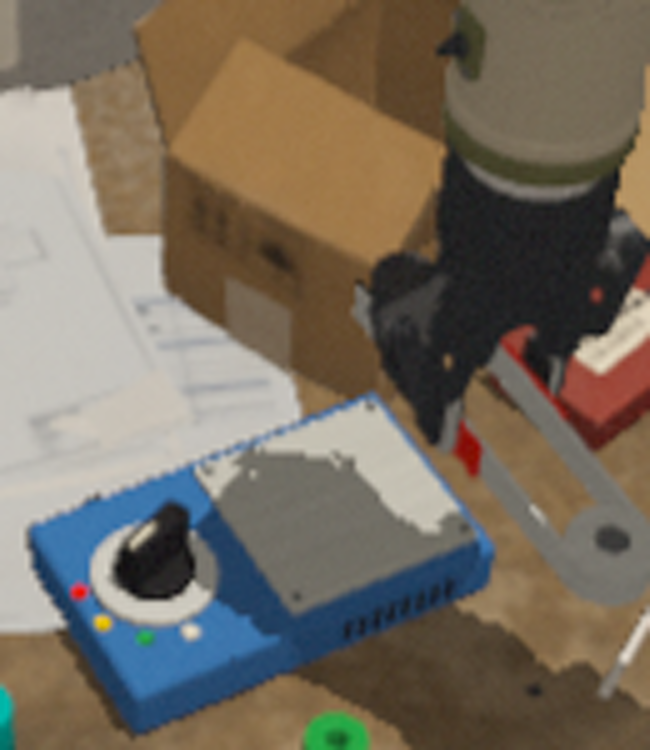

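View pics/t24f.png

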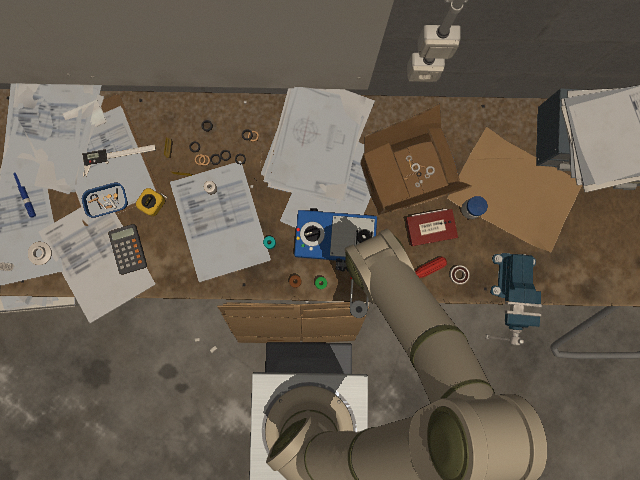

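```bash
python3 - <<'E'
from h import *
p,d=r.grab_frame("top"); P=cloud("top",d); crop(p,285,200,385,270,8,"pics/t25.png")
q=P[225:242,357:372].reshape(-1,3); k=(q[:,2]>.19)&(q[:,2]<.25); print(k.sum(),np.median(q[k],0).round(4),q[k][:,2].std())
p,d=r.grab_frame("scene"); P=cloud("scene",d); crop(p,350,175,400,215,14,"pics/s25.png")
q=P[190:206,364:378].reshape(-1,3); k=(q[:,2]>.12)&(q[:,2]<.25); print(k.sum(),np.median(q[k],0).round(4))
E
```

```text
141 [ 0.5139 -0.1251  0.2191] 0.006201607843674326
94 [ 0.5159 -0.1239  0.22  ]
```

View pics/t25.png

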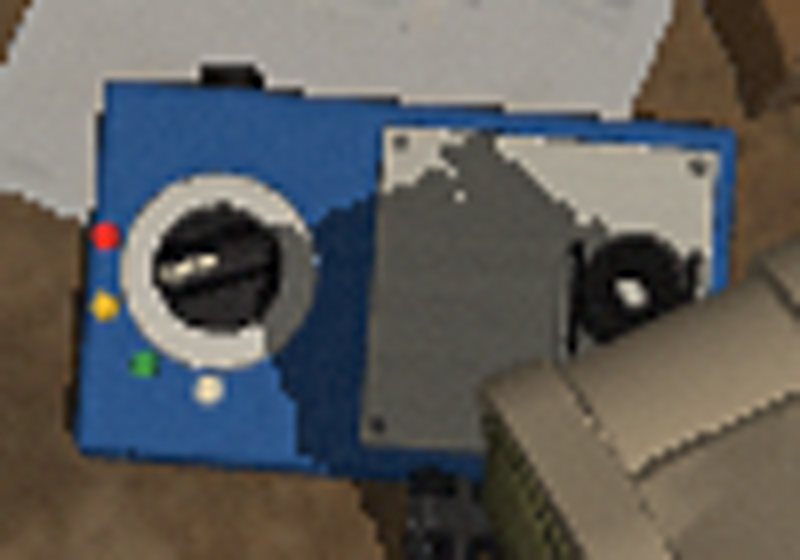

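View pics/s25.png

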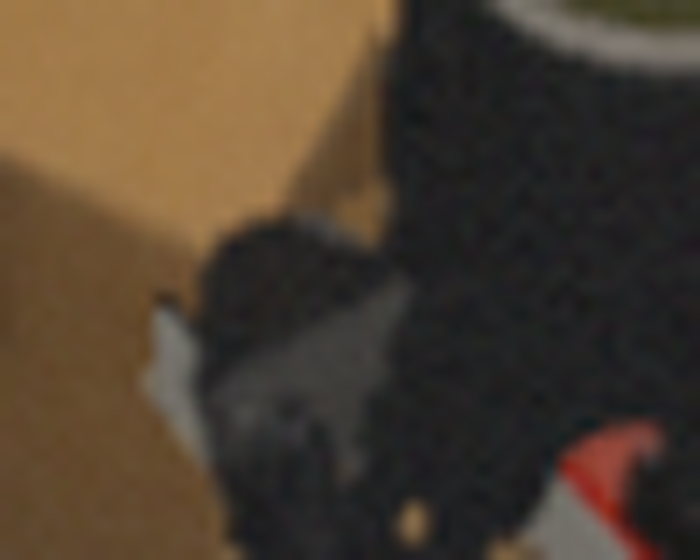

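The top view shows the roller upright between the jaws at (632,290). Its top is at z≈0.22, so its underside is about 13.7 cm above the plate. The pointer faces the yellow dot, and the other things have not moved.

```bash
python3 -c "
from rig import r
s=r.get_state();print(s['time_s'],s['width'],s['tool_pos']);print(r.sign_off())"
```

```text
29.0 0.5453580148860363 [ 0.43405411 -0.12036658  0.14789647]
the job is handed in; nothing more can be done
None
```

The job is done and handed in at 29.0 s. I turned the knob from green to yellow, then picked up the tongs, centred their jaws on the black roller, squeezed them shut and lifted it straight up.

**Last checks:**
- **Roller:** held upright in the closed jaws. Its top is at z ≈ 0.22 m in both views, so its underside is about 13.7 cm above the plate.
- **Grip and arm:** the grip held at width 0.55, and the arm was still.
- **Knob and bench:** the pointer is at yellow. In the final top view I saw no bystander moved, judging by eye and not by measurement.

**What disagreed or was not perfect:**
- **TCP height:** the fingertips sat about 4 to 5 cm above the reported TCP, so I set heights from the pictures and by light contact.
- **Gripper width:** it did not match the expected jaw gap (36 mm against about 47 mm), so I re-measured the gap in the top view and corrected it before descending.
- **Camera offset:** the two cameras differed by about 3 mm in y, and I used the average.
- **Knob disc:** the first try at closing on the knob stopped on its disc, at no more than about 4 N. I raised the gripper and tried again.
- **Roller shift:** the roller slid about 3 mm on the plate as the jaws closed, and the arm drifted about 6 mm back during the lift.

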